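Stack the primed tins on the spray turntable and index them to the gun

ROBOT

A 6-joint arm with a two-finger parallel gripper is mounted at the origin on a cart in front of the work surface, level with it; the furniture and walls round the work are solid. World frame = base frame: x ahead of the robot, y to its left, z up, the work surface at z = 0. Lengths are in m, angles in rad, forces in N, time in s.
With the tool pointing down it reaches from about 0.2 to 0.875 m from the base axis. Payload 3.4 kg.
Tool frame: the origin (TCP) lies at the very end of the fingers, on their centre line; the grasp point (between the pads) lies 19 mm behind it (bot.grasp_offset is the distance from the TCP to the grasp point, in m); z points along the fingers, y is the line along which they close (so a half turn about z gives the same grasp; the last joint's range is limited). The gripper opens to 94 mm and grips with 3 to 60 N. Pads are 16 mm wide; open, the fingers measure 119 mm over their backs; the gripper's body (75 mm by 177 mm) begins 78 mm behind the grasp point.
Start: joints at [1.037, 0.276, 1.505, -0, 1.361, -0.121], TCP at [0.231, 0.527, 0.179] pointing down, gripper open.
Joint ranges: [-2.89, 2.89], [-0.75, 2.08], [0.22, 2.7], [-1.18, 4.32], [0.11, 2.71], [-2.7, 2.7]. Speed limits (rad/s): [2.57, 2.57, 3.14, 3.14, 3.14, 3.14].

INTERFACE

Orientations are given as a rotation vector (axis times angle).
In Python, from workcell import bot, eyes gives the robot as it stands. The module is installed in compiled form; this text tells all that it offers.
- The arm moves only by the tool move_arm, never from a script. Its argument "moves" is a list of rows, each a list of 5 numbers: the shift along the tool's x, y, z in m, then the turn about the tool's z in degrees, then the finger opening in m, from 0 to 0.094. A call has exactly 10 rows; each row shifts and turns the commanded pose from where the row before left it, along the tool's axes as they then stand; what a row does not reach is not made up. A row lasts 1/8 s, in which the tool goes at most 62.5 mm and 10.7 degrees, less where a joint would pass 70% of its speed; a pose out of reach is approached as far as the arm can. A call is refused whole if a number of a shift passes 0.0625 or a number of a turn 10.7, either way. A call with a gripper value outside its range is refused whole. The fingers move at their own pace and stop on an object; "force" is the grip in N (left out, the last holds). Time passes only in rows, so rows that do not move let the fingers close, or fill a call up. It gives the time, the measured TCP pose, the force, the opening and the grip force at its end, in the units of the state.
- bot.get_obs(): the state, without advancing time (a new reading comes with each control period).
- eyes.snapshot(name): name is "scene" or "top" or "wrist"; returns a dict with "color" (400x640x3 uint8, red, green, blue), "camera_matrix" (3x3 intrinsics, pixels), "R" (3x3) and "t" (3): a world point X has camera coordinates R X + t. Camera axes: x right, y down, z forward; pixel columns grow to the right and rows downward; lengths in m; the calibration is good to about 2 mm. A picture is of the moment at which its call begins. There is no depth.
- bot.hand_in(): hands the job in; it is judged then, once.
The state is a dict: "time": time; "joint_positions": joint angles; "joint_velocities": joint speeds; "joint_efforts": joint torques, N m; "position": TCP position; "eef_rot": TCP orientation; "force": force on the tool from outside, world axes, zero at the start; "moment": the same for the moment, N m; "opening": opening from 0.0 (shut) to 1.0 (fully open); "grasp_force": force on a finger pad.
Only numpy, scipy, OpenCV 4.12 (cv2) and the standard library are available. Lean on these libraries where they do the work, as an engineer would, in place of code of your own. Each camera call takes 0.05 s, during which the arm holds its last target. There are 200 camera calls.

TASK

Get the three tins ready for spraying: with the turntable left at its loading click, stack them in one square column on its pad, each lowered fully home over the raised bead beneath it, the white primed fronts all on the side of the pad nearest the robot. Then turn the loaded turntable by its handle, without touching the tins again, a quarter turn anticlockwise (seen from above) until it clicks, so that the white fronts face the spray gun, and let go. Leave the green and the white paint pot and the spare brass air cap where they are.

Things in the scene. Friction and masses are not known exactly. Their poses are not given: they have to be found in the camera images.
- tin_a: closed loose flat tin, green, one long side (front, -x) white; 54 (x) x 84 (y) x 34 mm to the lid's top; lid fixed, 55 x 85. Origin: centre of underside, z up. Lid has a raised rounded bead, 43 x 73 mm outside, 4.5 high; underside is a recess 48 x 78, 6 deep, in a 3 mm skirt: a tin drops over the bead below and its skirt rests on that lid, 34 mm a tin. About 0.16 kg
- tin_b: the second tin, same as tin_a
- tin_c: the third tin, same as tin_a
- tin_a_front (a point): centre of the white front of tin_a: at x = -27 mm, 17 mm above its underside
- tin_b_front (a point): centre of the white front of tin_b: at x = -27 mm, 17 mm above its underside
- tin_c_front (a point): centre of the white front of tin_c: at x = -27 mm, 17 mm above its underside
- pad_centre (a point): centre of the top of the stacking pad (aluminium, 66 (x) x 98 (y) x 8 mm) on the turntable's wheel, on the turning axis, 66.5 mm above the bench; turns with the wheel; z up. The pad has the same bead as the lids (73 mm side along y): the lowest tin drops over it, its skirt resting at this height. -x looks to the robot at the loading click, to the spray gun at the spraying click
- turntable_wheel (a joint): angle of the turntable's wheel (disc 171 mm across, top 58 mm above the bench), growing anticlockwise seen from above: 0 at the loading click (the start), 1.571 at the spraying click, end stops just beyond both. Springs into a click from about 0.5 rad off; 1 to 2 N at the handle turns it out
- handle_grip (a point): grip point of the handle, a black upright knob of 19 mm diameter on a steel bar fixed to the wheel, 125 mm from the turning axis, 0.87 rad anticlockwise of the pad's +x axis. Take or push it from above: its top is 18 mm above this point, its foot 28 mm below
- turntable: foot of the decorating turntable, 126 mm across, screwed to the bench; origin on the bench on the turning axis, z up, yaw as the pad's at the loading click. A click plunger on a 58 mm high bracket stands 90 to 155 mm from the axis, 30 degrees clockwise of +x; the spray gun in its stand (barrel 165 mm up) is fixed 145 mm and more out on the right (-y)
- pot_green: open paint pot with green paint, 60 mm across, 47 mm high, loose; leave alone
- pot_white: open paint pot with white paint, 55 mm across, 45 mm high, loose; leave alone
- aircap: spare brass air cap, 25 mm across, 13 mm high, loose; leave alone
Things that resemble listed ones, but are neither listed nor needed, are in the scene too. What is shaped like the tin_b but pink is not meant.

How it is judged:
By the outcome, as a careful person would: the job done as asked, in the order asked, and still so for the second after the job is handed in, with the robot touching nothing.
It also fails if it takes over 72 s, if anything falls off the work surface, if the arm or the gripper's body presses on something with over 40 N, if the wrist force passes 120 N, or if a joint passes its speed limit or range.

## Working session

There is one attempt and no reset: what is moved stays moved. The work goes in short steps, Python scripts to look and compute and a tool call to move; the robot and the scene stay as the last step left them, time stands still between calls to the robot, and variables do not carry over. Pictures are saved under pics/ and viewed, at most 10 in all, crops included, and the job is handed in when it is done.

Besides the shell and the picture viewer there is one more tool, called by a JSON object that holds its "fn" and its "kwargs". move_arm: Moves the arm, as the interface text tells. Its arguments: {"type":"object","properties":{"moves":{"type":"array","items":{"type":"array","items":{"type":"number"}}},"force":{"type":"number"}},"required":["moves"]}

```bash
mkdir -p pics
cat > h.py <<'E'
import numpy as np, cv2, json
from workcell import bot, eyes
def snap(n, f):
    s=eyes.snapshot(n); cv2.imwrite(f'pics/{f}.png', s['color'][:,:,::-1]); 
    np.savez(f'pics/{f}.npz', K=s['camera_matrix'],R=s['R'],t=s['t'],c=s['color']); return s
def load(f): return np.load(f'pics/{f}.npz')
def plane(s,uv,z):
    K,R,t=s['K'],s['R'],s['t']; d=R.T@np.linalg.solve(K,[*uv,1]); c=-R.T@t
    return c+d*(z-c[2])/d[2]
def proj(s,X):
    p=s['K']@(s['R']@np.array(X,float)+s['t']); return p[:2]/p[2]
def tri(obs):
    A=np.zeros((3,3));b=np.zeros(3)
    for s,uv in obs:
        d=s['R'].T@np.linalg.solve(s['K'],[*uv,1]); d/=np.linalg.norm(d); c=-s['R'].T@s['t']
        P=np.eye(3)-np.outer(d,d); A+=P;b+=P@c
    return np.linalg.solve(A,b)
E
python3 - <<'E'
from h import *
for n in ['scene','top']:
    snap(n,n+'0'); s=load(n+'0'); print(n,-s['R'].T@s['t'])
a=[cv2.imread(f'pics/{n}0.png') for n in ['scene','top']]
o=bot.get_obs(); print(o)
E
```

```text
scene [-0.2479336  -0.84258511  0.51901795]
top [ 0.410903   -0.34752101  0.91792767]
{'time': 0.1, 'joint_positions': array([ 1.03698797e+00,  2.76498856e-01,  1.50594008e+00,  7.02020792e-06,
        1.36069648e+00, -1.21012331e-01]), 'joint_velocities': array([ 4.65192305e-04, -2.39199862e-03, -3.95470338e-03,  1.18968316e-05,
        1.11739501e-03,  5.56684127e-04]), 'joint_efforts': array([ 7.80301107e-04, -4.05457163e+01, -2.37779474e+01,  7.03924871e-02,
        2.98851379e-02, -5.54268354e-05]), 'position': array([0.23041719, 0.52624845, 0.17823651]), 'eef_rot': array([-6.43723568e-01, -3.07442046e+00,  2.29080428e-03]), 'force': array([0.21628934, 0.24835777, 0.85995196]), 'moment': array([-0.04012971, -0.00363056, -0.00429532]), 'grasp_force': 0.0, 'opening': 0.999482041194897}
```

View pics/scene0.png

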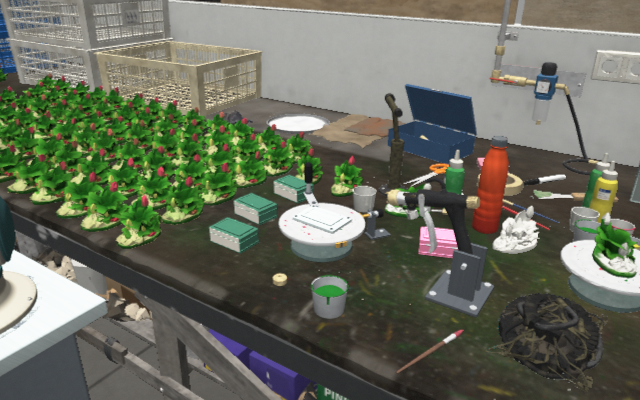

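View pics/top0.png

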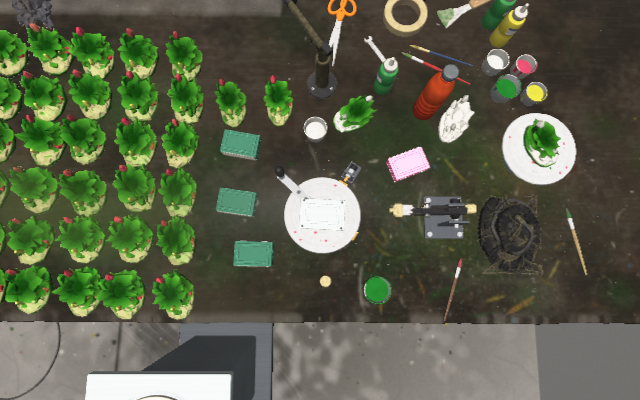

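The top view shows three green tins at about (240,144), (236,202) and (253,253), the turntable pad at (322,214) and the knob near (282,172). The pink decoy is at (408,163). I'll zoom in on the tins and table.

Run:
```python
from h import *
a=cv2.imread('pics/scene0.png')[160:270,200:400]; b=cv2.imread('pics/top0.png')[110:290,200:380]
a=cv2.resize(a,(440,242),interpolation=cv2.INTER_CUBIC) 
a=cv2.resize(cv2.imread('pics/scene0.png')[165:265,205:375],None,fx=4.7,fy=3.0*1.0,interpolation=cv2.INTER_CUBIC)
b=cv2.resize(b[:, :],None,fx=1.65*1,fy=1.65,interpolation=cv2.INTER_CUBIC)
c=np.zeros((600,800,3),np.uint8); c[:300,:799]=a[:300,:799]; c[300:300+min(297,300),:b.shape[1]]=b[:300]
w=snap('wrist','w0'); c[330:330+250,360:760]=cv2.resize(w['color'][:,:,::-1],(400,250))
cv2.imwrite('pics/c1.png',c)
s=load('top0')
for uv in [(240,144),(236,202),(253,253)]: print(plane(s,uv,.034))
print(plane(s,(322,214),.066), plane(s,(280,171),.1))
```

```text
[ 0.67047241 -0.16862738  0.034     ]
[ 0.53345733 -0.16427016  0.034     ]
[ 0.41811693 -0.20652607  0.034     ]
[ 0.50351688 -0.36060241  0.066     ] [ 0.59200149 -0.26963062  0.1       ]
```

View pics/c1.png

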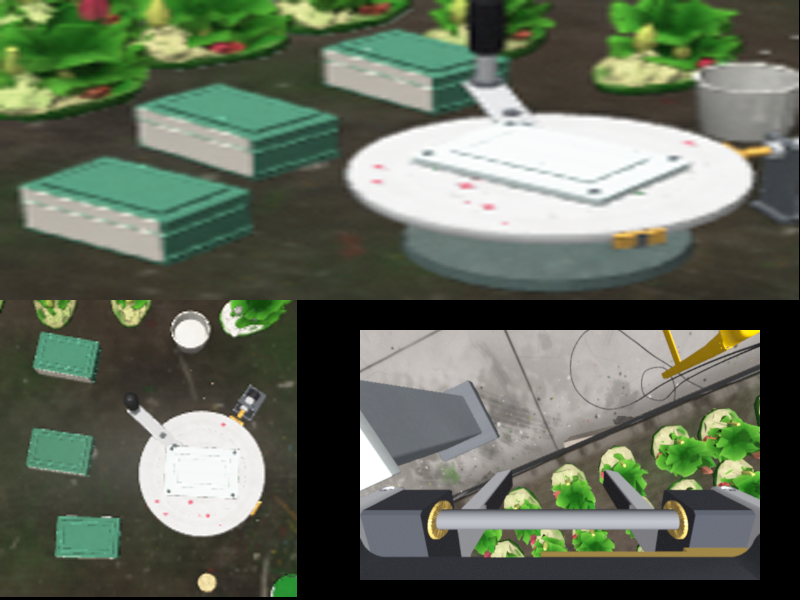

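The fronts, visible as white sides, all face the robot (-x). Next I'll fit the lid corners in both views, plus the pad and knob.

```bash
cat > fit.py <<'E'
from h import *
from scipy.optimize import least_squares
def quad(s,seed,crop=45,show=False):
    """corners of the plain-coloured patch holding the seed pixel (sub-pixel by upscaling), hull -> 4 corners"""
    u,v=seed; c=s['c']; y0,x0=max(v-crop,0),max(u-crop,0); k=8
    im=cv2.resize(c[y0:v+crop,x0:u+crop],None,fx=k,fy=k,interpolation=cv2.INTER_CUBIC)
    ref=np.median(c[v-2:v+3,u-2:u+3].reshape(-1,3),0).astype(float)
    m=(np.abs(im.astype(float)-ref).max(2)<TH).astype(np.uint8)
    m=cv2.morphologyEx(m,cv2.MORPH_CLOSE,np.ones((25,25))); m=cv2.morphologyEx(m,cv2.MORPH_OPEN,np.ones((21,21)))
    n,l,st,ce=cv2.connectedComponentsWithStats(m); i=l[(v-y0)*k,(u-x0)*k]
    ct=cv2.findContours((l==i).astype(np.uint8),cv2.RETR_EXTERNAL,cv2.CHAIN_APPROX_NONE)[0][0]
    h=cv2.convexHull(ct); q=cv2.approxPolyN(h,4,ensure_convex=True).reshape(-1,2)
    return q/k-0.5+0.5/k+[x0,y0]
TH=38
E
python3 - <<'E'
from fit import *
T,S=load('top0'),load('scene0')
out=[S['c'][130:300,170:400].copy(),T['c'][100:300,190:400].copy()]
ims=[cv2.resize(o,None,fx=2,fy=2) for o in out]; off=[(170,130),(190,100)]
for t,sc in zip([(240,144),(236,202),(253,253)],[(290,186),(255,207),(234,232)]):
    R=[]
    for j,(s,p) in enumerate([(S,sc),(T,t)]):
        print(s['c'][p[1],p[0]]); q=quad(s,p); R.append(q)
        cv2.polylines(ims[j],[np.round((q-off[j]+.5)*2).astype(int)],True,(255,0,0),1)
    # order corners by backprojection on z=.034
    P=[np.array([plane(s,x,.034) for x in q]) for s,q in zip((S,T),R)]
    for a in range(4):
        b=np.argmin(np.linalg.norm(P[0]-P[1][a],axis=1)); X=tri([(S,R[0][b]),(T,R[1][a])]); print(P[0][b][:2].round(4),P[1][a][:2].round(4),X.round(4))
    for p in P: print('c',p.mean(0).round(4), cv2.minAreaRect((p[:,:2]*1000).astype(np.float32)))
c=np.zeros((400,800,3),np.uint8); c[:340,:400]=ims[0][:340,:400]; c[:400,400:]=ims[1][:400,:400]; cv2.imwrite('pics/c2.png',c[:,:,::-1])
E
```

```text
[ 70 123 101]
[ 87 157 126]
[ 0.7008 -0.1978] [ 0.6934 -0.2134] [ 0.6884 -0.2112  0.0418]
[ 0.6264 -0.2498] [ 0.6331 -0.2043] [ 0.6469 -0.2155  0.0172]
[ 0.6529 -0.1187] [ 0.6483 -0.119 ] [ 0.6485 -0.1205  0.036 ]
[ 0.7129 -0.1283] [ 0.708  -0.1308] [ 0.7074 -0.1318  0.0366]
c [ 0.6732 -0.1737  0.034 ] ((670.5804443359375, -189.23733520507812), (136.13905334472656, 62.6048583984375), 78.58724212646484)
c [ 0.6707 -0.1669  0.034 ] ((670.7052001953125, -167.00245666503906), (86.64083099365234, 61.00009536743164), 79.8995132446289)
[ 71 125 102]
[ 88 149 119]
[ 0.5567 -0.2179] [ 0.5557 -0.2238] [ 0.5541 -0.2225  0.0363]
[ 0.5023 -0.2013] [ 0.4999 -0.2014] [ 0.5003 -0.2021  0.0351]
[ 0.5125 -0.1149] [ 0.512  -0.1158] [ 0.5119 -0.1158  0.0345]
[ 0.5692 -0.1237] [ 0.5691 -0.125 ] [ 0.5687 -0.1247  0.0344]
c [ 0.5352 -0.1644  0.034 ] ((534.6239013671875, -166.38768005371094), (96.28148651123047, 57.34163284301758), 82.46643829345703)
c [ 0.5342 -0.1665  0.034 ] ((533.872802734375, -169.7689208984375), (100.81221008300781, 58.359832763671875), 81.95719146728516)
[ 92 162 133]
[ 88 157 125]
[ 0.4441 -0.2468] [ 0.4456 -0.2512] [ 0.4442 -0.2496  0.0347]
[ 0.3894 -0.2559] [ 0.3891 -0.2463] [ 0.3914 -0.2489  0.0311]
[ 0.3894 -0.1635] [ 0.3893 -0.1627] [ 0.3895 -0.1629  0.0338]
[ 0.4469 -0.163 ] [ 0.4474 -0.1636] [ 0.4471 -0.1633  0.034 ]
c [ 0.4175 -0.2073  0.034 ] ((418.1851501464844, -209.4349365234375), (57.559043884277344, 92.8666000366211), 0.049478061497211456)
c [ 0.4178 -0.2059  0.034 ] ((417.4371643066406, -206.7825469970703), (87.58718872070312, 58.06571578979492), 88.80996704101562)
```

View pics/c2.png

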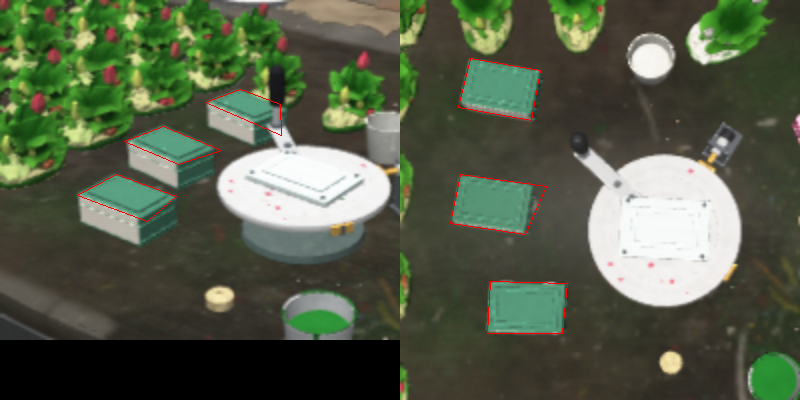

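```bash
cat > plan.py <<'E'
from h import *
from scipy.spatial.transform import Rotation as Ro
def pose():
    o=bot.get_obs(); R=Ro.from_rotvec(o['eef_rot']).as_matrix(); return o,o['position'],np.degrees(np.arctan2(R[1,1],R[0,1]))
def rows(x,y,z,yaw,n,p0=None,yaw0=None):
    """n equal world steps to TCP (x,y,z), tool-y world angle yaw(deg); turn+ = clockwise; returns rows"""
    o,p,a=pose(); p=p if p0 is None else np.array(p0); a=a if yaw0 is None else yaw0
    d=(np.array([x,y,z])-p)/n; dt=((a-yaw+90)%180-90)/n; out=[]
    for i in range(n):
        t=np.radians(a); ty=np.array([np.cos(t),np.sin(t)]); tx=np.array([-ty[1],ty[0]]) # tool x
        out.append([round(float(v),4) for v in (d[:2]@tx,d[:2]@ty,-d[2])]+[round(float(dt),2)]); a-=dt
    return out
E
python3 - <<'E'
from plan import *
o,p,a=pose(); R=Ro.from_rotvec(o['eef_rot']).as_matrix(); print(R.round(3),a)
s=load('w0'); c=-s['R'].T@s['t']; print('cam in tool',R.T@(c-p), 'axis in tool',(R.T@s['R'].T)[:,2], 'camx',(R.T@s['R'].T)[:,0],s['K'])
for r in rows(.418,-.206,.2,-1,18): print(r)
E
```

```text
[[-0.916  0.401 -0.001]
 [ 0.401  0.916 -0.001]
 [ 0.    -0.001 -1.   ]] 66.3506015014258
cam in tool [ 0.06909001 -0.00067631 -0.20614065] axis in tool [-2.34836972e-01 -5.27204307e-04  9.72034628e-01] camx [-4.43557962e-04  9.99999807e-01  4.35211241e-04] [[294.30385529   0.         316.13684093]
 [  0.         294.30385529 199.91651473]
 [  0.           0.           1.        ]]
[-0.0259, -0.0331, -0.0012, 3.74]
[-0.028, -0.0313, -0.0012, 3.74]
[-0.03, -0.0294, -0.0012, 3.74]
[-0.0318, -0.0274, -0.0012, 3.74]
[-0.0335, -0.0253, -0.0012, 3.74]
[-0.0351, -0.023, -0.0012, 3.74]
[-0.0365, -0.0207, -0.0012, 3.74]
[-0.0378, -0.0183, -0.0012, 3.74]
[-0.0389, -0.0158, -0.0012, 3.74]
[-0.0399, -0.0132, -0.0012, 3.74]
[-0.0406, -0.0106, -0.0012, 3.74]
[-0.0412, -0.0079, -0.0012, 3.74]
[-0.0417, -0.0052, -0.0012, 3.74]
[-0.0419, -0.0024, -0.0012, 3.74]
[-0.042, 0.0003, -0.0012, 3.74]
[-0.0419, 0.003, -0.0012, 3.74]
[-0.0416, 0.0058, -0.0012, 3.74]
[-0.0411, 0.0085, -0.0012, 3.74]
```

{"fn": "move_arm", "kwargs": {"moves": [[-0.026,-0.033,-0.001,3.74,0.094],[-0.028,-0.031,-0.001,3.74,0.094],[-0.03,-0.029,-0.001,3.74,0.094],[-0.032,-0.027,-0.001,3.74,0.094],[-0.034,-0.025,-0.001,3.74,0.094],[-0.035,-0.023,-0.001,3.74,0.094],[-0.037,-0.021,-0.001,3.74,0.094],[-0.038,-0.018,-0.001,3.74,0.094],[-0.039,-0.016,-0.001,3.74,0.094],[-0.04,-0.013,-0.001,3.74,0.094]]}}

```text
time: 1.4
position: [0.3369, 0.1188, 0.1889]
eef_rot: [1.598, 2.704, 0.0]
force: [-0.1, -0.6, 0.4]
opening: 1.001
grasp_force: 0.0
```

{"fn": "move_arm", "kwargs": {"moves": [[-0.041,-0.011,-0.001,3.74,0.094],[-0.041,-0.008,-0.001,3.74,0.094],[-0.042,-0.005,-0.001,3.74,0.094],[-0.042,-0.002,-0.001,3.74,0.094],[-0.042,0.0,-0.001,3.74,0.094],[-0.042,0.003,-0.001,3.74,0.094],[-0.042,0.006,-0.001,3.74,0.094],[-0.041,0.008,-0.001,3.74,0.094],[0,0,0,0,0.094],[0,0,0,0,0.094]]}}

```text
time: 2.65
position: [0.4196, -0.2055, 0.1965]
eef_rot: [-2.239, -2.201, -0.0]
force: [-0.0, 0.2, 0.4]
opening: 1.002
grasp_force: 0.0
```

Run:
```python
from plan import *
print(pose()[1:],pose()[0]['time']); snap('wrist','w1')
```

```text
(array([ 0.41960588, -0.20546173,  0.19647988]), np.float64(-0.9712866297527568)) 2.65
```

View pics/w1.png

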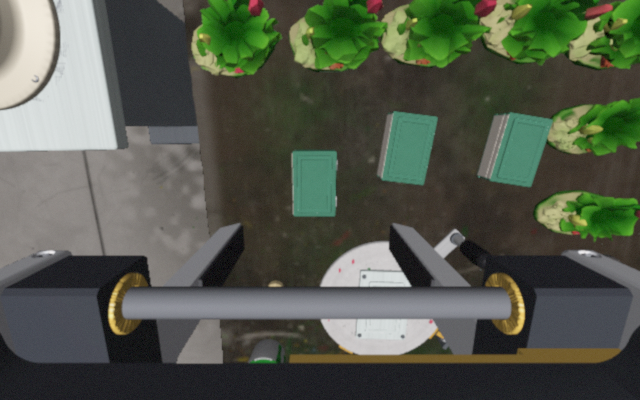

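The wrist view shows the tins at (314,183), (408,148) and (516,150), and the pad at about (382,300), half hidden behind the gripper. I'll fit the lids here and triangulate against the top view.

```bash
cat > tin.py <<'E'
import fit; from fit import *
fit.TH=45
def tins(views):
    """views: list of (s,[seed per tin])"""
    for k in range(len(views[0][1])):
        Q=[(s,quad(s,p[k])) for s,p in views]; P=[np.array([plane(s,x,.034) for x in q]) for s,q in Q]
        for p in P:
            (c,wh,an)=cv2.minAreaRect((p[:,:2]*1000).astype(np.float32)); print('  rect',np.round(c,1),np.round(wh,1),round(an,1))
        for a in range(4):
            b=np.argmin(np.linalg.norm(P[1]-P[0][a],axis=1)); print('   ',P[0][a][:2].round(4),P[1][b][:2].round(4),tri([(Q[0][0],Q[0][1][a]),(Q[1][0],Q[1][1][b])]).round(4))
E
python3 - <<'E'
from tin import *
tins([(load('w1'),[(314,183),(408,148),(520,152)]),(load('top0'),[(253,253),(236,202),(240,144)])])
E
```

```text
rect [ 415.3 -205.9] [85.  58.5] 89.1
  rect [ 417.9 -207.1] [88.4 57.9] 89.1
    [ 0.4434 -0.2488] [ 0.4461 -0.2517] [ 0.4452 -0.251   0.0266]
    [ 0.3853 -0.2479] [ 0.3883 -0.2463] [ 0.3871 -0.2466  0.0388]
    [ 0.3867 -0.1631] [ 0.3896 -0.1624] [ 0.3884 -0.1631  0.0388]
    [ 0.4453 -0.1638] [ 0.4471 -0.1633] [ 0.4461 -0.1637  0.0351]
  rect [ 529.9 -163.6] [86.3 61.7] 81.9
  rect [ 533.7 -170.3] [102.1  58.4] 82.2
    [ 0.5665 -0.1252] [ 0.5693 -0.1247] [ 0.5694 -0.1243  0.029 ]
    [ 0.5545 -0.2096] [ 0.5557 -0.2249] [ 0.5645 -0.2181 -0.0019]
    [ 0.4933 -0.2019] [ 0.4999 -0.2017] [ 0.4973 -0.2019  0.0295]
    [ 0.5054 -0.1168] [ 0.5117 -0.1158] [ 0.5103 -0.1148  0.0241]
  rect [ 663.9 -166.7] [85.1 74.6] 80.0
  rect [ 670.6 -166.8] [86.9 61.6] 80.1
    [ 0.7081 -0.1313] [ 0.708  -0.1305] [ 0.7074 -0.1311  0.0351]
    [ 0.6906 -0.2146] [ 0.6937 -0.2137] [ 0.6936 -0.2143  0.0314]
    [ 0.62   -0.2022] [ 0.6328 -0.2043] [ 0.6349 -0.2035  0.0128]
    [ 0.6346 -0.1183] [ 0.6477 -0.1187] [ 0.6533 -0.1143  0.0058]
```

Run:
```python
from h import *
c=np.zeros((600,800,3),np.uint8)
T=cv2.imread('pics/top0.png')[160:260,270:370]; S=cv2.imread('pics/scene0.png')[150:260,265:375]
c[:600,:400]=0
c[:400,:400]=cv2.resize(T,(400,400),interpolation=cv2.INTER_CUBIC)
c[:400,400:]=cv2.resize(S[:100,:100],(400,400),interpolation=cv2.INTER_CUBIC)
W=cv2.imread('pics/w1.png')[235:285,340:440]; c[400:,:400]=cv2.resize(W,(400,200),interpolation=cv2.INTER_CUBIC)
cv2.imwrite('pics/c3.png',c)
```

```text
(no output)
```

View pics/c3.png

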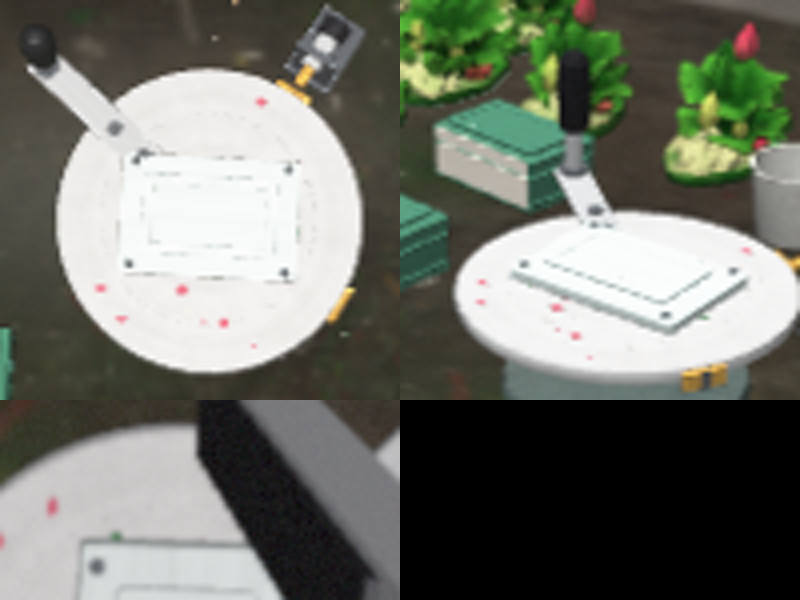

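In the picture, the pad's screws are at about (136,159), (289,170), (284,272) and (128,264) in the top crop, and at (124,264), (333,271) and (265,315) in the scene crop. I'll triangulate them, together with the wheel and the knob.

Run:
```python
from h import *
T,S=load('top0'),load('scene0')
def dark(s,u,v,r=3):
    u0,v0=int(round(u)),int(round(v)); g=s['c'].mean(2)[v0-r:v0+r+1,u0-r:u0+r+1]; w=np.clip(np.median(g)-15-g,0,None)
    yy,xx=np.mgrid[-r:r+1,-r:r+1]; return (u0+(w*xx).sum()/w.sum(), v0+(w*yy).sum()/w.sum())
top=[(136,159),(289,170),(284,272),(128,264)]; top=[(270+(a-1.5)/4,160+(b-1.5)/4) for a,b in top]
sc=[None,(333,271),(265,315),(124,264)]; sc=[p and (265+(p[0]-1.5)/4,150+(p[1]-1.5)/4) for p in sc]
PT=[]
for i in range(4):
    a=dark(T,*top[i],2) if i else top[i]; p=plane(T,a,.0665); PT.append(p[:2])
    if sc[i]:
        b=dark(S,*sc[i],2); print(np.round(a,2),np.round(b,2),p[:2].round(4),plane(S,b,.0665)[:2].round(4),tri([(T,a),(S,b)]).round(4))
    else: print(p[:2].round(4))
PT=np.array(PT); print('centre',PT.mean(0),'diag1',(PT[0]+PT[2])/2,'diag2',(PT[1]+PT[3])/2)
d=PT[0]-PT[1];e=PT[3]-PT[2]; f=PT[0]-PT[3]; g=PT[1]-PT[2]
print('yaw from y-edges',[np.degrees(np.arctan2(-v[0],v[1])) for v in (d,e)],'x-edges',[np.degrees(np.arctan2(v[1],v[0])) for v in (f,g)], [np.linalg.norm(v) for v in (d,e,f,g)])
# wheel circle top z=.058
g=cv2.resize(T['c'],None,fx=4,fy=4,interpolation=cv2.INTER_CUBIC)[150*4:270*4,275*4:370*4].astype(float)
m=((g.min(2)>120)).astype(np.uint8); m=cv2.morphologyEx(m,cv2.MORPH_OPEN,np.ones((41,41)))
ct=max(cv2.findContours(m,0,cv2.CHAIN_APPROX_NONE)[0],key=cv2.contourArea)
P=np.array([plane(T,((x-1.5)/4+275,(y-1.5)/4+150),.058)[:2] for x,y in cv2.convexHull(ct)[:,0]])
print('wheel',cv2.fitEllipse((P*1000).astype(np.float32)), cv2.minEnclosingCircle((P*1000).astype(np.float32)))
k=(270+(37-1.5)/4,160+(42-1.5)/4); ks=(265+(174-1.5)/4,150+(56-1.5)/4); print('knob top',tri([(T,k),(S,ks)]), plane(T,k,.12))
```

```text
[ 0.5357 -0.3199]
[342.03 201.6 ] [347.82 217.32] [ 0.5313 -0.4048] [ 0.5327 -0.4036] [ 0.5311 -0.4046  0.0675]
[340.81 228.22] [330.89 228.4 ] [ 0.4724 -0.4019] [ 0.4745 -0.401 ] [ 0.4724 -0.402   0.0677]
[301.82 225.82] [295.27 216.14] [ 0.4772 -0.3165] [ 0.4774 -0.3164] [ 0.4772 -0.3165  0.0666]
centre [ 0.50415826 -0.3607687 ] diag1 [ 0.50406645 -0.36087395] diag2 [ 0.50425007 -0.36066345]
yaw from y-edges [np.float64(-2.9906299888405403), np.float64(-3.2216959665618567)] x-edges [np.float64(-3.242299519025547), np.float64(-2.8134813228886966)] [np.float64(0.08505092650914221), np.float64(0.08549121732729761), np.float64(0.05859362138985999), np.float64(0.0589381112081625)]
wheel ((503.8489074707031, -360.54718017578125), (170.29335021972656, 171.02133178710938), 172.28585815429688) ((504.22320556640625, -360.80255126953125), 85.96652221679688)
knob top [ 0.58683249 -0.27071293  0.13265467] [ 0.58942751 -0.26914671  0.12      ]
```

{"fn": "move_arm", "kwargs": {"moves": [[0,-0.003,0.04,0,0.094],[0,0,0.05,0,0.094],[0,0,0.05,0,0.094],[0,0,0.03,0,0.094],[0,0,0.02,0,0.094],[0,0,0,0,0.094],[0,0,0,0,0.045],[0,0,0,0,0.045],[0,0,0,0,0.045],[0,0,0,0,0.045]], "force": 15}}

```text
time: 3.95
position: [0.4175, -0.2064, 0.0074]
eef_rot: [2.24, 2.202, 0.0]
force: [1.3, -0.3, 0.8]
opening: 0.609
grasp_force: 0.0
```

Run:
```python
from plan import *
o,p,a=pose(); print(p,a,o['opening'],o['grasp_force'],o['time'])
for i in [1]:
    print(rows(.5041,-.3607,.12,-3.1,6,p0=[p[0],p[1],.12]))
```

```text
[ 0.41750298 -0.20640534  0.00737248] -0.973517576977015 0.6085307976367178 0.0 3.95
[[-0.0255, 0.0149, -0.0, 0.35], [-0.0254, 0.015, -0.0, 0.35], [-0.0253, 0.0152, -0.0, 0.35], [-0.0252, 0.0153, -0.0, 0.35], [-0.0251, 0.0155, -0.0, 0.35], [-0.025, 0.0156, -0.0, 0.35]]
```

{"fn": "move_arm", "kwargs": {"moves": [[0,0,0,0,0.045],[0,0,0,0,0.045],[0,0,-0.02,0,0.045],[0,0,-0.04,0,0.045],[0,0,-0.05,0,0.045],[-0.0255,0.015,0,0.35,0.045],[-0.0254,0.015,0,0.35,0.045],[-0.0253,0.0152,0,0.35,0.045],[-0.0252,0.0153,0,0.35,0.045],[-0.0251,0.0155,0,0.35,0.045]]}}

```text
time: 5.2
position: [0.4898, -0.3357, 0.1168]
eef_rot: [-2.274, -2.167, -0.0]
force: [0.0, 0.5, -0.2]
opening: 0.48
grasp_force: 0.0
```

{"fn": "move_arm", "kwargs": {"moves": [[-0.025,0.0156,0,0.35,0.045],[0,0,0,0,0.045],[0,0,0,0,0.045],[0,0,0,0,0.045],[0,0,0,0,0.045],[0,0,0,0,0.045],[0,0,0,0,0.045],[0,0,0,0,0.045],[0,0,0,0,0.045],[0,0,0,0,0.045]]}}

```text
time: 6.45
position: [0.5039, -0.3606, 0.1169]
eef_rot: [-2.28, -2.161, -0.0]
force: [0.6, -0.6, 0.4]
opening: 0.476
grasp_force: 0.0
```

Run:
```python
from plan import *
o,p,a=pose(); print(p,a,o['opening']*94,o['grasp_force'],o['time'],o['force'])
snap('scene','s2');snap('wrist','w2');snap('top','t2')
c=np.zeros((600,800,3),np.uint8)
c[:300,:400]=cv2.resize(cv2.imread('pics/s2.png')[130:280,225:425],(400,300))
c[:300,400:]=cv2.resize(cv2.imread('pics/t2.png')[140:290,225:425],(400,300))
c[300:550,:400]=cv2.resize(cv2.imread('pics/w2.png'),(400,250))
c[300:600,400:]=cv2.resize(cv2.imread('pics/s2.png')[150:240,270:390],(400,300),interpolation=cv2.INTER_CUBIC)
cv2.imwrite('pics/c4.png',c)
S,T=load('s2'),load('t2')
```

```text
[ 0.50391361 -0.3606152   0.11689113] -3.076313287110724 44.77303645617648 0.0 6.45 [ 0.58420463 -0.57307116  0.43046741]
```

View pics/c4.png

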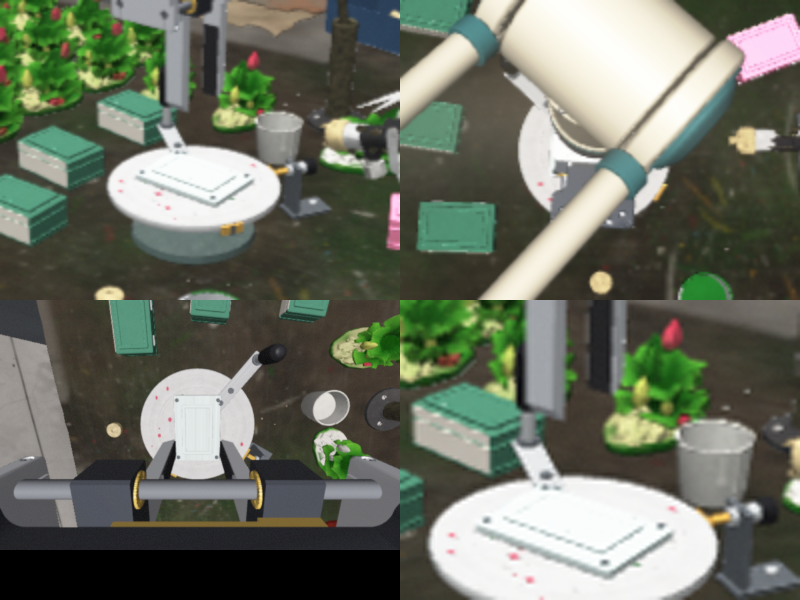

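The tin was not lifted, because the fingers had not built up force. In the wrist view the pad is clear, with screws at about (290,160), (350,163), (293,251) and (347,251) full scale. I'll cross-check the pad and the tin in the arm's frame.

Run:
```python
from tin import *; from plan import *
W,T=load('w2'),load('t2')
def dark(s,u,v,r=4):
    for _ in range(3):
        u0,v0=int(round(u)),int(round(v)); g=s['c'].astype(float).mean(2)[v0-r:v0+r+1,u0-r:u0+r+1]; w=np.clip(np.median(g)-40-g,0,None)
        yy,xx=np.mgrid[-r:r+1,-r:r+1]; u,v=(u0+(w*xx).sum()/w.sum(), v0+(w*yy).sum()/w.sum())
    return u,v
T0=load('top0'); tp=[(301.82,225.82),(303.6,199.4),(342.03,201.6),(340.81,228.22)]
P=[]
for p,t in zip([(290,160),(350,163),(347,251),(293,251)],tp):
    a=dark(W,*p); P.append(plane(W,a,.0665)[:2]); print(np.round(a,1),P[-1].round(4),tri([(W,a),(T0,t)]).round(4))
P=np.array(P); print('centre',P.mean(0),'d',(P[0]+P[2])/2,(P[1]+P[3])/2)
tins([(load('t2'),[(253,253)]),(load('top0'),[(253,253)])])
o,p,a=pose(); print(rows(.4165,-.206,.117,-.9,6))
```

```text
<stdin>:6: RuntimeWarning: invalid value encountered in scalar divide
Traceback (most recent call last):
ValueError: cannot convert float NaN to integer
```

Run:
```python
from tin import *; from plan import *
W=load('w2'); g=W['c'].mean(2); 
m=(g<140).astype(np.uint8); n,l,st,ce=cv2.connectedComponentsWithStats(m[140:262,265:375].copy())
T0=load('top0')
for i in range(1,n):
    if 5<=st[i,4]<70: 
        u=ce[i]+[265,140]; print(u.round(1),st[i],plane(W,u,.0665)[:2].round(4))
tins([(load('t2'),[(253,253)]),(load('top0'),[(253,253)])])
print(rows(.4165,-.206,.117,-.9,6))
```

```text
[369.  144.8] [100   1   9   9  60] [ 0.5506 -0.3088]
[282.5 160. ] [16 18  4  5 16] [ 0.4755 -0.3178]
[351.7 162.8] [82 18 10 11 52] [ 0.5354 -0.3234]
[285.  251.5] [ 18 110   5   4  16] [ 0.4709 -0.4031]
[346.  251.5] [ 79 110   5   4  16] [ 0.528  -0.4061]
  rect [ 418.  -205.5] [87.1 58. ] 88.1
  rect [ 417.9 -207.1] [88.4 57.9] 89.1
    [ 0.4455 -0.25  ] [ 0.4461 -0.2517] [ 0.4109 -0.3475  0.9179]
    [ 0.3883 -0.2466] [ 0.3883 -0.2463] [ 0.4109 -0.3475  0.9179]
    [ 0.3904 -0.1629] [ 0.3896 -0.1624] [ 0.4109 -0.3475  0.9179]
    [ 0.4485 -0.163 ] [ 0.4471 -0.1633] [ 0.4109 -0.3475  0.9179]
[[0.025, -0.0159, -0.0, -0.36], [0.0251, -0.0158, -0.0, -0.36], [0.0252, -0.0156, -0.0, -0.36], [0.0252, -0.0155, -0.0, -0.36], [0.0253, -0.0153, -0.0, -0.36], [0.0254, -0.0151, -0.0, -0.36]]
```

{"fn": "move_arm", "kwargs": {"moves": [[0.025,-0.0157,0,-0.2,0.094],[0.0251,-0.0156,0,-0.2,0.094],[0.0252,-0.0155,0,-0.2,0.094],[0.0252,-0.0154,0,-0.2,0.094],[0.0253,-0.0152,0,-0.2,0.094],[0.0254,-0.015,0,-0.2,0.094],[0,0,0.04,0,0.094],[0,0,0.04,0,0.094],[0,0,0.032,0,0.094],[0,0,0,0,0.0]], "force": 25}}

```text
time: 7.85
position: [0.4166, -0.2042, 0.0033]
eef_rot: [-2.254, -2.181, 0.001]
force: [-1.0, -0.4, -0.0]
opening: 0.927
grasp_force: 0.0
```

{"fn": "move_arm", "kwargs": {"moves": [[0,0,0,0,0],[0,0,0,0,0],[0,0,0,0,0],[0,0,0,0,0],[0,0,0,0,0],[0,0,0,0,0],[0,0,-0.005,0,0],[0,0,-0.005,0,0],[0,0,-0.01,0,0],[0,0,0,0,0]]}}

```text
time: 9.1
position: [0.4191, -0.2059, 0.0258]
eef_rot: [2.256, 2.184, 0.001]
force: [1.0, 0.0, -1.2]
opening: 0.566
grasp_force: 25.0
```

Run:
```python
from plan import *
o,p,a=pose(); print(p,a,o['opening']*94,o['grasp_force'],o['time'],o['force'])
print(rows(.5035,-.3612,.117,-3.1,6,p0=[p[0],p[1],.117]))
```

```text
[ 0.41913873 -0.20587229  0.02583477] -1.8672153174743567 53.20575325967766 24.998224675655365 9.1 [ 0.95316142  0.01150539 -1.2412192 ]
[[-0.0254, 0.0149, -0.0, 0.21], [-0.0254, 0.015, -0.0, 0.21], [-0.0253, 0.0151, -0.0, 0.21], [-0.0253, 0.0152, -0.0, 0.21], [-0.0252, 0.0153, -0.0, 0.21], [-0.0251, 0.0153, -0.0, 0.21]]
```

{"fn": "move_arm", "kwargs": {"moves": [[0,0,-0.04,0,0],[0,0,-0.035,0,0],[-0.0254,0.015,0,0.21,0],[-0.0254,0.015,0,0.21,0],[-0.0253,0.0151,0,0.21,0],[-0.0253,0.0152,0,0.21,0],[-0.0251,0.0153,0,0.21,0],[-0.025,0.0153,0,0.21,0],[0,0,0,0,0],[0,0,0,0,0]]}}

```text
time: 10.35
position: [0.502, -0.3594, 0.0994]
eef_rot: [-2.28, -2.158, -0.0]
force: [-0.5, 0.1, -1.5]
opening: 0.571
grasp_force: 25.0
```

Run:
```python
from plan import *
o,p,a=pose(); print(p,a,o['opening']*94,o['grasp_force'],o['time'],o['force'])
print(rows(.504,-.3607,.082,-3.1,1))
snap('scene','s3');snap('wrist','w3')
c=np.zeros((600,800,3),np.uint8)
c[:300,:]=cv2.resize(cv2.imread('pics/s3.png')[150:255,250:390],(800,600))[100:400]
c[300:,:]=cv2.resize(cv2.imread('pics/w3.png')[130:290,230:443],(800,600),interpolation=cv2.INTER_CUBIC)[100:400]
cv2.imwrite('pics/c5.png',c)
```

```text
[ 0.50200174 -0.35938569  0.09940604] -3.132522537909778 53.653005160591015 24.998360574245453 10.35 [-0.50196758  0.12833891 -1.46483984]
[[-0.0012, 0.0021, 0.0174, -0.03]]
```

View pics/c5.png

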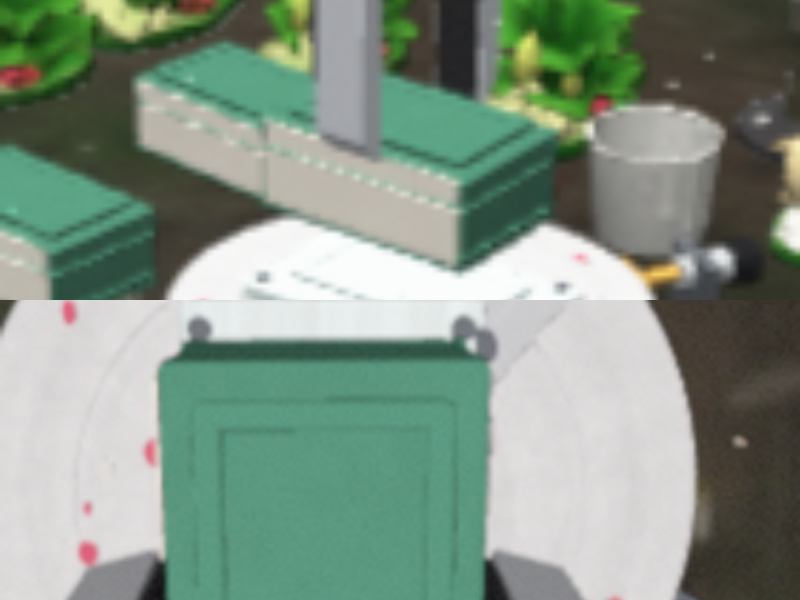

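Both views show the tin held level above the pad, its white front towards the robot. I'll check the lid corners at scene (330.3,199.9) and (347.1,190.6) and the wrist lid edge at v≈172.6.

Run:
```python
from plan import *
o,p,a=pose(); S,W=load('s3'),load('w3'); y=np.radians(a); R=np.array([[np.cos(y),-np.sin(y)],[np.sin(y),np.cos(y)]])
for nm,s,uv in [('FR',S,(330.3,199.9)),('BR',S,(347.1,190.6)),('FL',W,(272.6,172.6)),('BL',W,(360.5,172.6))]:
    X=plane(s,uv,.128)[:2]; print(nm,X.round(4),'tin frame rel TCP',(R.T@(X-p[:2])*1000).round(1))
# pad screws visible w3: (200,328),(464,330) in crop
for q in [(200,328),(464,330)]:
    uv=(230+q[0]/3.756-.4,130+(q[1]-200)/3.75-.4); print(plane(W,uv,.0665)[:2])
```

```text
FR [ 0.4687 -0.4016] tin frame rel TCP [-31.1 -44.1]
BR [ 0.5225 -0.4052] tin frame rel TCP [ 22.8 -44.8]
FL [ 0.4765 -0.316 ] tin frame rel TCP [-28.   41.8]
BL [ 0.5299 -0.3189] tin frame rel TCP [25.5 41.8]
[ 0.47566607 -0.31762706]
[ 0.53270057 -0.32117309]
```

{"fn": "move_arm", "kwargs": {"moves": [[-0.0005,0.002,0.005,0,0],[0,0,0.01,0,0],[0,0,0.003,0,0],[0,0,0.003,0,0],[0,0,0.003,0,0],[0,0,0.002,0,0],[0,0,0.001,0,0],[0,0,0.001,0,0],[0,0,0,0,0],[0,0,0,0,0]]}}

```text
time: 11.7
position: [0.5049, -0.3613, 0.0724]
eef_rot: [2.281, 2.16, 0.0]
force: [-1.3, 0.4, 1.5]
opening: 0.572
grasp_force: 25.0
```

{"fn": "move_arm", "kwargs": {"moves": [[0,0,0.001,0,0],[0,0,0,0,0],[0,0,0,0,0.094],[0,0,0,0,0.094],[0,0,0,0,0.094],[0,0,0,0,0.094],[0,0,-0.02,0,0.094],[0,0,-0.03,0,0.094],[0,0,-0.03,0,0.094],[0,0,0,0,0.094]]}}

```text
time: 12.95
position: [0.5063, -0.3624, 0.1533]
eef_rot: [2.277, 2.156, 0.001]
force: [0.7, -0.7, -0.2]
opening: 1.004
grasp_force: 0.0
```

Run:
```python
from plan import *
o,p,a=pose(); print(p,a,o['opening']*94,o['time'],o['force'])
for r in rows(.534,-.163,.152,-9,6): print(r)
snap('scene','s4');snap('wrist','w4')
```

```text
[ 0.50633434 -0.36239674  0.15327333] -3.1267393589831474 94.33017121451726 12.95 [ 0.66516774 -0.73628727 -0.236951  ]
[0.0334, 0.0028, 0.0002, 0.98]
[0.0335, 0.0022, 0.0002, 0.98]
[0.0335, 0.0016, 0.0002, 0.98]
[0.0335, 0.0011, 0.0002, 0.98]
[0.0335, 0.0005, 0.0002, 0.98]
[0.0336, -0.0001, 0.0002, 0.98]
```

{"fn": "move_arm", "kwargs": {"moves": [[0.0334,0.0028,0,0.86,0.094],[0.0335,0.0022,0,0.86,0.094],[0.0335,0.0016,0,0.86,0.094],[0.0335,0.0011,0,0.86,0.094],[0.0335,0.0005,0,0.86,0.094],[0.0336,0,0,0.86,0.094],[0,0,0,0,0.094],[0,0,0,0,0.094],[0,0,0,0,0.094],[0,0,0,0,0.094]]}}

```text
time: 14.3
position: [0.5314, -0.1626, 0.1507]
eef_rot: [-2.377, -2.053, 0.0]
force: [0.2, 0.7, -0.3]
opening: 0.999
grasp_force: 0.0
```

```bash
cat > rc.py <<'E'
from plan import *
def gmask(s,seed,th=50,k=6,crop=60):
    u,v=seed; c=s['c']; y0,x0=max(v-crop,0),max(u-crop,0)
    im=cv2.resize(c[y0:v+crop,x0:u+crop],None,fx=k,fy=k,interpolation=cv2.INTER_CUBIC).astype(float)
    # lid top: bright saturated green
    m=((im[...,1]-im[...,0]>45)&(im[...,1]>115)).astype(np.uint8)
    m=cv2.morphologyEx(m,cv2.MORPH_CLOSE,np.ones((19,19))); m=cv2.morphologyEx(m,cv2.MORPH_OPEN,np.ones((25,25)))
    n,l,st,ce=cv2.connectedComponentsWithStats(m); i=l[(v-y0)*k,(u-x0)*k]
    ct=max(cv2.findContours((l==i).astype(np.uint8),0,cv2.CHAIN_APPROX_NONE)[0],key=cv2.contourArea)
    return cv2.convexHull(ct)[:,0]/k-.5+.5/k+[x0,y0]
def lid(s,seed,z):
    h=gmask(s,seed); P=np.array([plane(s,x,z)[:2] for x in h]); 
    c,wh,an=cv2.minAreaRect((P*1000).astype(np.float32)); return np.round(c,1),np.round(wh,1),round(an,1)
E
python3 - <<'E'
from rc import *
o,p,a=pose(); print(p,a,o['time'])
for n,f in [('scene','s5'),('wrist','w5'),('top','t5')]: snap(n,f)
W,T,S=load('w5'),load('t5'),load('s5')
def uv(s,X): return tuple(int(v) for v in proj(s,X).round())
for nm,s in [('w',W),('t',T),('s',S)]:
  for X in [(.534,-.163,.034),(.67,-.168,.034),(.504,-.361,.1005)]:
    q=uv(s,X); print(nm,X,q,end=' ')
    try: print(lid(s,q,X[2]))
    except Exception as e: print('x',type(e))
a=cv2.imread('pics/w5.png');b=cv2.imread('pics/s5.png'); t=cv2.imread('pics/t5.png')
c=np.zeros((600,800,3),np.uint8); c[:250,:400]=cv2.resize(a,(400,250)); c[:250,400:]=cv2.resize(t,(400,250))
c[250:,:]=cv2.resize(b[155:265,260:385],(800,704),interpolation=cv2.INTER_CUBIC)[150:500]
cv2.imwrite('pics/c6.png',c)
E
```

```text
[ 0.53142467 -0.16264099  0.15071547] -8.36343843286741 14.3
w (0.534, -0.163, 0.034) (320, 191) (array([ 533.7, -162.8]), array([85.9, 54.2]), 81.9)
w (0.67, -0.168, 0.034) (442, 178) (array([ 672.3, -167.9]), array([85.2, 55.4]), 80.4)
w (0.504, -0.361, 0.1005) (319, 388) (array([ 507.6, -331.4]), array([ 88.7, 128.6]), 81.7)
t (0.534, -0.163, 0.034) (235, 202) (array([ 535.9, -163.2]), array([83.7, 53.7]), 82.0)
t (0.67, -0.168, 0.034) (240, 144) (array([ 671.9, -176.4]), array([65.6, 53.6]), 80.4)
t (0.504, -0.361, 0.1005) (322, 212) (array([ 505.4, -360.9]), array([82.6, 53.3]), 87.1)
s (0.534, -0.163, 0.034) (254, 202) (array([ 535. , -170.2]), array([102.3,  54.9]), 81.3)
s (0.67, -0.168, 0.034) (292, 183) (array([ 671.5, -175.7]), array([110.5,  60.4]), 70.8)
s (0.504, -0.361, 0.1005) (322, 201) (array([ 508.2, -363. ]), array([92. , 59.1]), 86.4)
```

View pics/c6.png

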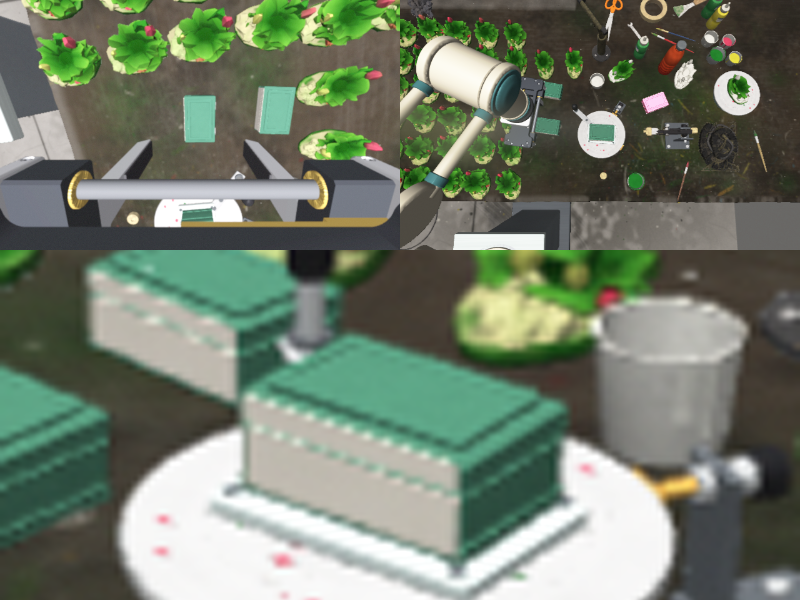

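The top view and close-up show tin 1 sitting flat on the pad, white front towards the robot, at (505,-361) with yaw -3°. Next is tin 2.

{"fn": "move_arm", "kwargs": {"moves": [[0,0.0035,0.05,0,0.094],[0,0,0.05,0,0.094],[0,0,0.035,0,0.094],[0,0,0.01,0,0.094],[0,0,0,0,0],[0,0,0,0,0],[0,0,0,0,0],[0,0,0,0,0],[0,0,0,0,0],[0,0,0,0,0]], "force": 25}}

```text
time: 15.7
position: [0.5354, -0.1624, 0.0066]
eef_rot: [2.375, 2.055, 0.001]
force: [-0.3, -1.3, 5.1]
opening: 0.565
grasp_force: 25.0
```

Run:
```python
from plan import *
o,p,a=pose(); print(p,a,o['opening']*94,o['grasp_force'],o['time'],o['force'])
for r in rows(.505,-.361,.137,-3.1,5,p0=[.535,-.163,.137]): print(r)
```

```text
[ 0.53540067 -0.16238161  0.00662918] -8.284821114436275 53.15058985215897 25.00153809785843 15.7 [-0.31533557 -1.30130738  5.14079356]
[-0.0401, -0.0002, -0.0, -1.04]
[-0.04, -0.001, -0.0, -1.04]
[-0.04, -0.0017, -0.0, -1.04]
[-0.04, -0.0024, -0.0, -1.04]
[-0.0399, -0.0031, -0.0, -1.04]
```

{"fn": "move_arm", "kwargs": {"moves": [[0,0,-0.02,0,0],[0,0,-0.05,0,0],[0,0,-0.06,0,0],[-0.0401,0,0,-1.04,0],[-0.04,-0.001,0,-1.04,0],[-0.04,-0.0017,0,-1.04,0],[-0.04,-0.0024,0,-1.04,0],[-0.0399,-0.0031,0,-1.04,0],[0,0,0,0,0],[0,0,0,0,0]]}}

```text
time: 16.95
position: [0.505, -0.3594, 0.1354]
eef_rot: [-2.28, -2.159, -0.001]
force: [0.1, 0.6, 0.6]
opening: 0.002
grasp_force: 0.0
```

Run:
```python
from rc import *
o,p,a=pose(); print(p,a,o['opening']*94,o['grasp_force'],o['time'],o['force'])
snap('wrist','w6');snap('scene','s6'); W,S=load('w6'),load('s6'); y=np.radians(a); R=np.array([[np.cos(y),-np.sin(y)],[np.sin(y),np.cos(y)]])
for nm,s in (('w',W),('s',S)):
    h=gmask(s,tuple(int(v) for v in proj(s,np.r_[p[:2]+R@[-.005,.03 if nm=='w' else -.03],p[2]+.0274]).round()))
    P=np.array([R.T@(plane(s,x,p[2]-.0066+.034)[:2]-p[:2]) for x in h])*1000
    print(nm,'x',P[:,0].min().round(1),P[:,0].max().round(1),'y',P[:,1].min().round(1),P[:,1].max().round(1))
    if nm=='w':
        q=P[P[:,1]>P[:,1].max()-3]; print(q.round(1).tolist())
# same edge in w3 (held tin 1, TCP 0.502,-.3594,.0994, a=-3.13)
```

```text
[ 0.50496044 -0.35939352  0.13541856] -3.1216984753509474 0.1963422428288049 0.0 16.95 [0.05080426 0.58797202 0.59399647]
w x -21.1 18.4 y -9.5 47.3
[[16.7, 47.3], [17.0, 47.2], [17.8, 46.8], [18.0, 46.6], [18.1, 46.4], [-21.0, 45.9], [-20.9, 46.2], [-20.8, 46.3], [-20.2, 46.7], [-20.0, 46.8], [-19.3, 47.0], [-13.5, 47.1], [11.5, 47.3]]
s x -245.0 429.3 y -229.1 323.4
```

Tin 2 slipped out of the grip during the lift. I'll locate it numerically.

Run:
```python
from rc import *
snap('top','t6')
for f in ['t6','s6','w6']:
    s=load(f); im=s['c'].astype(int); m=((im[...,1]-im[...,0]>35)&(im[...,2]-im[...,0]>15)&(im[...,1]-im[...,2]<50)).astype(np.uint8)
    n,l,st,ce=cv2.connectedComponentsWithStats(m)
    for i in range(1,n):
        if st[i,4]>150:
            u=ce[i]; print(f,st[i],u.round(),plane(s,u,.034)[:2].round(3),plane(s,u,.1)[:2].round(3))
    for X in [(.535,-.163,.034),(.672,-.168,.034),(.505,-.361,.1005)]:
        try: print('  ',X,lid(s,tuple(int(v) for v in proj(s,X).round()),X[2]))
        except Exception as e: print('  ',X,'x')
```

```text
t6 [220 129  49  35 897] [243. 144.] [ 0.671 -0.175] [ 0.652 -0.187]
t6 [355 172  40  45 219] [375. 196.] [ 0.55  -0.482] [ 0.54  -0.472]
t6 [216 191  39  26 664] [237. 204.] [ 0.529 -0.166] [ 0.52 -0.18]
t6 [326 213  21  22 230] [337. 222.] [ 0.489 -0.396] [ 0.483 -0.392]
t6 [163 215  22  21 232] [174. 224.] [ 0.482 -0.026] [ 0.476 -0.05 ]
t6 [246 293  28  28 372] [260. 306.] [ 0.303 -0.224] [ 0.311 -0.234]
   (0.535, -0.163, 0.034) (array([ 531.8, -162.8]), array([79.1, 52.9]), 83.1)
   (0.672, -0.168, 0.034) (array([ 671.7, -178.4]), array([106.8,  53.4]), 80.1)
   (0.505, -0.361, 0.1005) (array([ 508.2, -359.3]), array([255.4, 259. ]), 0.2)
s6 [274 175  32  20 307] [292. 183.] [ 0.67  -0.168] [ 0.545 -0.26 ]
s6 [233 193  43  32 506] [256. 205.] [ 0.525 -0.174] [ 0.42  -0.265]
s6 [297 192  51  35 634] [325. 203.] [ 0.619 -0.295] [ 0.501 -0.37 ]
   (0.535, -0.163, 0.034) (array([ 531.6, -168.5]), array([102.5,  55.1]), 81.6)
   (0.672, -0.168, 0.034) (array([ 671.5, -175.7]), array([110.9,  60.4]), 70.8)
   (0.505, -0.361, 0.1005) (array([ 507.6, -366.2]), array([99.4, 59.7]), 85.3)
w6 [ 301    0   61   36 1958] [331.  16.] [ 0.527 -0.19 ] [ 0.523 -0.212]
w6 [ 449    0   65   35 1831] [482.  15.] [ 0.667 -0.197] [ 0.633 -0.218]
w6 [ 284  162   66   94 4436] [316. 198.] [ 0.503 -0.364] [ 0.504 -0.348]
   (0.535, -0.163, 0.034) (array([ 526.5, -189.3]), array([29.9, 53.7]), 82.1)
   (0.672, -0.168, 0.034) (array([ 666.7, -196.1]), array([28.8, 53.7]), 81.2)
   (0.505, -0.361, 0.1005) (array([ 503.6, -358.4]), array([78.5, 53.1]), 87.1)
```

Run:
```python
from plan import *
for r in rows(.532,-.163,.165,-8,6,p0=[.5050,-.360,.165]): print(r)
```

```text
[0.033, 0.0028, -0.0, 0.83]
[0.0331, 0.0023, -0.0, 0.83]
[0.0331, 0.0018, -0.0, 0.83]
[0.0331, 0.0013, -0.0, 0.83]
[0.0331, 0.0008, -0.0, 0.83]
[0.0331, 0.0004, -0.0, 0.83]
```

{"fn": "move_arm", "kwargs": {"moves": [[0,0,-0.03,0,0.094],[0.033,0.0028,0,0.83,0.094],[0.0331,0.0023,0,0.83,0.094],[0.0331,0.0018,0,0.83,0.094],[0.0331,0.0013,0,0.83,0.094],[0.0331,0.0008,0,0.83,0.094],[0.0331,0.0004,0,0.83,0.094],[0,0,0.04,0,0.094],[0,0,0.03,0,0.094],[0,0,0,0,0.094]], "force": 45}}

```text
time: 18.35
position: [0.5305, -0.1614, 0.0942]
eef_rot: [-2.367, -2.058, 0.003]
force: [-0.2, -0.6, 0.6]
opening: 0.993
grasp_force: 0.0
```

Run:
```python
from rc import *
o,p,a=pose(); print(p,a,o['opening']*94,o['time'])
snap('wrist','w7'); W=load('w7')
print(lid(W,tuple(int(v) for v in proj(W,(.532,-.163,.034)).round()),.034))
```

```text
[ 0.53053077 -0.16136382  0.09417425] -7.981877255323588 93.31780485813954 18.35
(array([ 530.4, -161. ]), array([86.2, 54.1]), 82.2)
```

{"fn": "move_arm", "kwargs": {"moves": [[0,0.001,0.04,0,0.094],[0,0,0.04,0,0.094],[0,0,0.01,0,0.094],[0,0,0,0,0],[0,0,0,0,0],[0,0,0,0,0],[0,0,0,0,0],[0,0,0,0,0],[0,0,0,0,0],[0,0,0,0,0]], "force": 45}}

```text
time: 19.65
position: [0.5338, -0.1638, 0.0077]
eef_rot: [2.371, 2.059, 0.001]
force: [-2.0, -0.0, 10.2]
opening: 0.439
grasp_force: 48.4
```

{"fn": "move_arm", "kwargs": {"moves": [[0,0,-0.003,0,0],[0,0,-0.005,0,0],[0,0,-0.007,0,0],[0,0,-0.01,0,0],[0,0,-0.015,0,0],[0,0,-0.02,0,0],[0,0,-0.025,0,0],[0,0,-0.025,0,0],[0,0,-0.02,0,0],[0,0,0,0,0]]}}

```text
time: 20.9
position: [0.5349, -0.164, 0.1384]
eef_rot: [2.369, 2.057, 0.003]
force: [-0.3, -0.4, -1.6]
opening: 0.441
grasp_force: 47.0
```

Run:
```python
from plan import *
o,p,a=pose(); print(p,a,o['opening']*94,o['grasp_force'],o['time'],o['force'])
for r in rows(.505,-.361,.137,-3.1,8,p0=[p[0],p[1],.137]): print(r)
```

```text
[ 0.53487206 -0.16402667  0.13837921] -8.070083261587609 41.46664201815766 46.969097726396285 20.9 [-0.2663489  -0.41080493 -1.55138605]
[-0.0249, -0.0002, -0.0, -0.62]
[-0.0249, -0.0005, -0.0, -0.62]
[-0.0249, -0.0008, -0.0, -0.62]
[-0.0249, -0.0011, -0.0, -0.62]
[-0.0249, -0.0013, -0.0, -0.62]
[-0.0249, -0.0016, -0.0, -0.62]
[-0.0248, -0.0019, -0.0, -0.62]
[-0.0248, -0.0021, -0.0, -0.62]
```

The opening of 41.5 mm is suspicious, so I'll look before placing.

Run:
```python
from h import *
snap('wrist','w8');snap('scene','s8')
a=cv2.imread('pics/w8.png');b=cv2.imread('pics/s8.png')
c=np.zeros((600,800,3),np.uint8); c[:,:400]=cv2.resize(b[110:260,230:330],(400,600),interpolation=cv2.INTER_CUBIC)
c[:400,400:]=cv2.resize(a[130:330,220:420],(400,400),interpolation=cv2.INTER_CUBIC)
c[400:,400:]=cv2.resize(b[160:240,270:390],(400,267),interpolation=cv2.INTER_CUBIC)[30:230]
cv2.imwrite('pics/c7.png',c)
```

```text
(no output)
```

View pics/c7.png

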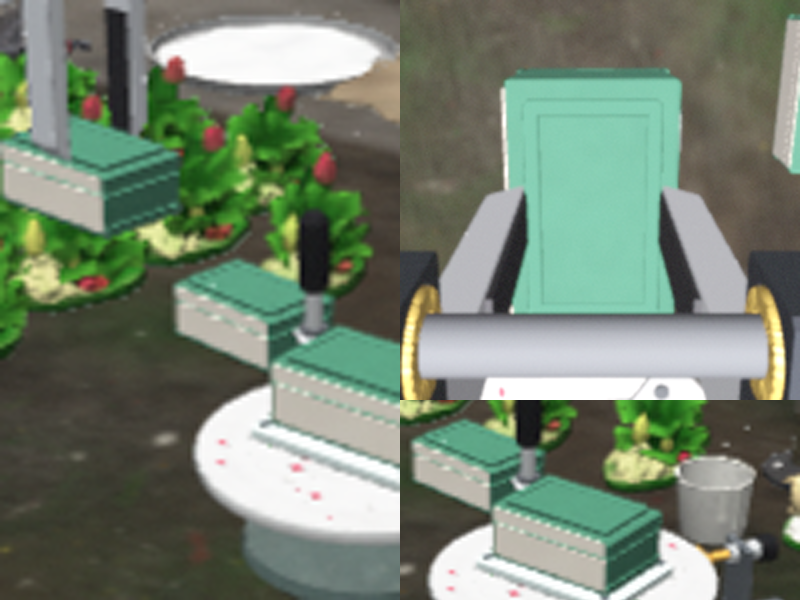

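The scene and wrist crops show tin 2 held level, with its lid edge at v≈169.6 (3 px further out than tin 1's). Tin 1 is seated on the pad, and the wide-force reading is just finger flex. I'll carry on over the stack.

{"fn": "move_arm", "kwargs": {"moves": [[-0.025,0,0,-0.62,0],[-0.025,-0.0005,0,-0.62,0],[-0.025,-0.0008,0,-0.62,0],[-0.025,-0.0011,0,-0.62,0],[-0.025,-0.0013,0,-0.62,0],[-0.025,-0.0016,0,-0.62,0],[-0.025,-0.0019,0,-0.62,0],[-0.025,-0.0021,0,-0.62,0],[0,0,0,0,0],[0,0,0,0,0]]}}

```text
time: 22.25
position: [0.5032, -0.3602, 0.135]
eef_rot: [-2.279, -2.158, -0.001]
force: [1.0, 0.7, -1.3]
opening: 0.44
grasp_force: 47.0
```

Run:
```python
from rc import *
o,p,a=pose(); print(p,a,o['opening']*94,o['grasp_force'],o['time'],o['force'])
print(rows(.5055,-.363,.137,-3.1,1))
snap('scene','s9'); snap('wrist','w9')
# lid FR corner & lower edge of held tin and of tin 1, scene: compare with predicted by projection
S=load('s9'); y=np.radians(a); R=np.array([[np.cos(y),-np.sin(y)],[np.sin(y),np.cos(y)]])
img=S['c'].astype(int)
for nm,c in (('held',p[:2]+R@[-.0005,.001]),):
    # profile along vertical line through the -x face near its right end
    X=c+R@[-.027,-.036]; u=int(proj(S,[*X,.12])[0].round())
    for v in range(160,225): print(v,img[v,u],round(float(np.interp(0,[0],[0])),1),end=';' if v%3 else '\n')
    print(u,[proj(S,[*X,z]).round(1).tolist() for z in (.0665,.1005,.12,.154)])
```

```text
[ 0.50316959 -0.36023973  0.13495715] -3.1271218004866923 41.33737783427567 46.96804330567829 22.25 [ 1.00176925  0.73776689 -1.33274238]
[[-0.0026, 0.0025, -0.002, -0.03]]
160 [41 40 41] 0.0;161 [37 39 40] 0.0;162 [39 39 41] 0.0
163 [38 38 40] 0.0;164 [39 39 41] 0.0;165 [37 37 39] 0.0
166 [54 80 68] 0.0;167 [ 94 165 134] 0.0;168 [ 92 167 135] 0.0
169 [ 96 169 138] 0.0;170 [ 96 170 138] 0.0;171 [ 94 169 137] 0.0
172 [ 96 169 137] 0.0;173 [ 94 168 137] 0.0;174 [ 95 169 138] 0.0
175 [ 95 168 137] 0.0;176 [ 95 170 138] 0.0;177 [ 92 165 134] 0.0
178 [ 61 108  89] 0.0;179 [ 79 139 113] 0.0;180 [108 169 140] 0.0
181 [163 182 165] 0.0;182 [197 191 181] 0.0;183 [197 191 181] 0.0
184 [194 190 180] 0.0;185 [187 196 181] 0.0;186 [211 220 204] 0.0
187 [197 192 181] 0.0;188 [198 192 182] 0.0;189 [198 191 181] 0.0
190 [198 191 181] 0.0;191 [197 191 181] 0.0;192 [197 191 181] 0.0
193 [197 192 182] 0.0;194 [197 191 182] 0.0;195 [195 189 179] 0.0
196 [164 169 156] 0.0;197 [ 66 116  95] 0.0;198 [ 91 161 131] 0.0
199 [ 95 169 137] 0.0;200 [ 96 170 139] 0.0;201 [ 95 169 137] 0.0
202 [ 96 169 138] 0.0;203 [ 96 170 138] 0.0;204 [ 96 170 138] 0.0
205 [ 95 169 137] 0.0;206 [ 99 173 141] 0.0;207 [ 89 160 130] 0.0
208 [ 62 110  89] 0.0;209 [ 90 159 129] 0.0;210 [119 173 145] 0.0
211 [196 204 189] 0.0;212 [195 191 179] 0.0;213 [197 191 181] 0.0
214 [188 188 176] 0.0;215 [155 185 163] 0.0;216 [207 206 193] 0.0
217 [196 192 180] 0.0;218 [196 191 180] 0.0;219 [195 191 180] 0.0
220 [196 191 180] 0.0;221 [196 191 181] 0.0;222 [196 191 180] 0.0
223 [196 190 180] 0.0;224 [192 188 176] 0.0;328 [[327.4, 227.5], [327.8, 211.3], [328.1, 201.8], [328.5, 184.9]]
```

Run:
```python
from plan import *
S=load('s9'); img=S['c'].astype(float)
J=lambda X,e: [(proj(S,np.array(X)+d)-proj(S,X)).round(3).tolist() for d in e]
def trans(v,u0,u1,white_left=True):
    r=img[v,u0:u1,0]; # red channel: white ~197, green side ~40-60
    i=np.where((r[:-1]>120)&(r[1:]<=120))[0][-1]; return u0+i+(r[i]-120)/(r[i]-r[i+1])
for v in (186,188,190,192,194,  218,220,222,224): 
    try: print(v,round(trans(v,315,350),2))
    except Exception as e: print(v,'x')
y=np.radians(-3.1); R=np.array([[np.cos(y),-np.sin(y)],[np.sin(y),np.cos(y)]])
FR=np.array([.505,-.3615])+R@[-.027,-.042]
for z in (.08,.085,.0665,.1005,.128,.14,.1535): print(z,proj(S,[*FR,z]).round(2))
print(J([*FR,.1],[(.001,0,0),(0,.001,0),(0,0,.001)]))
# back-left edge of lids: left end corner FL of fronts, white->bg
for v in (176,178,180,182,184,186,206,208,210,212): print(v,img[v,280:310,:].mean(1).round().astype(int).tolist() if v in(180,208) else '')
```

```text
186 330.08
188 330.34
190 330.2
192 346.67
194 330.13
218 331.33
220 331.19
222 331.16
224 331.13
0.08 [331.88 221.92]
0.085 [331.95 219.54]
0.0665 [331.69 228.29]
0.1005 [332.17 212.09]
0.128 [332.57 198.62]
0.14 [332.75 192.64]
0.1535 [332.95 185.83]
[[0.286, -0.196], [-0.457, -0.138], [0.014, -0.484]]
176 
178 
180 [131, 134, 139, 143, 133, 134, 134, 134, 136, 134, 135, 137, 135, 137, 136, 129, 148, 190, 188, 187, 188, 187, 189, 188, 187, 188, 197, 202, 164, 166]
182 
184 
186 
206 
208 [59, 61, 62, 60, 62, 62, 63, 61, 62, 72, 110, 160, 226, 249, 249, 249, 249, 235, 157, 188, 188, 187, 187, 188, 182, 194, 218, 188, 180, 184]
210 
212
```

The alignment check agrees with the planned correction of about 2.5 mm on each axis. I'll apply it and descend.

{"fn": "move_arm", "kwargs": {"moves": [[-0.0026,0.0025,0,0,0],[0,0,0.01,0,0],[0,0,0.006,0,0],[0,0,0.003,0,0],[0,0,0.002,0,0],[0,0,0.002,0,0],[0,0,0.002,0,0],[0,0,0.0015,0,0],[0,0,0,0,0],[0,0,0,0,0]]}}

```text
time: 23.6
position: [0.506, -0.3643, 0.1095]
eef_rot: [2.281, 2.16, 0.0]
force: [-0.3, -0.0, -1.7]
opening: 0.439
grasp_force: 47.0
```

Run:
```python
from plan import *
snap('scene','s10'); S=load('s10'); img=S['c'].astype(int); o,p,a=pose(); print(p,a,o['force'])
for v in range(188,220): print(v,img[v,328],end=';' if v%5 else '\n')
```

```text
[ 0.5060536  -0.36429699  0.10955245] -3.109121585062593 [ 0.07165175  0.38082222 -2.47347707]
188 [ 96 171 140];189 [ 94 166 135];190 [ 64 114  93]
191 [ 81 143 116];192 [126 181 152];193 [208 222 204];194 [197 191 180];195 [198 192 181]
196 [195 191 179];197 [185 193 179];198 [209 218 202];199 [197 191 181];200 [197 192 181]
201 [197 192 180];202 [196 191 180];203 [197 192 181];204 [197 190 180];205 [196 190 180]
206 [197 190 181];207 [185 182 172];208 [114 133 119];209 [ 66 117  95];210 [120 174 146]
211 [196 204 188];212 [196 191 179];213 [197 192 181];214 [188 188 175];215 [155 184 163]
216 [208 206 193];217 [196 191 180];218 [196 192 180];219 [197 192 180];
```

{"fn": "move_arm", "kwargs": {"moves": [[0,0,0.001,0,0],[0,0,0.001,0,0],[0,0,0.001,0,0],[0,0,0,0,0],[0,0,0,0,0.094],[0,0,0,0,0.094],[0,0,0,0,0.094],[0,0,0,0,0.094],[0,0,-0.02,0,0.094],[0,0,-0.03,0,0.094]]}}

```text
time: 24.9
position: [0.5049, -0.3635, 0.1553]
eef_rot: [-2.278, -2.157, 0.001]
force: [0.6, -1.4, -0.2]
opening: 0.995
grasp_force: 0.0
```

Run:
```python
from plan import *
snap('scene','s11'); S=load('s11'); img=S['c'].astype(int); o,p,a=pose(); print(p,a,o['force'],o['opening'],o['time'])
for v in range(188,220): print(v,img[v,328],end=';' if v%5 else '\n')
for r in rows(.672,-.1675,.162,-9.8,7): print(r)
```

```text
[ 0.50729393 -0.36551223  0.16039409] -3.1082650820158486 [ 1.64288769 -0.88714     2.25778164] 0.9967258637806665 24.95
188 [ 93 167 136];189 [ 95 169 138];190 [ 74 133 110]
191 [ 76 134 108];192 [ 97 167 137];193 [134 175 151];194 [204 198 187];195 [194 189 178]
196 [193 188 177];197 [182 184 171];198 [136 173 151];199 [204 199 187];200 [194 189 178]
201 [194 188 178];202 [196 190 180];203 [194 188 178];204 [193 188 177];205 [194 188 177]
206 [194 188 178];207 [190 186 175];208 [159 164 153];209 [ 67 118  96];210 [131 180 153]
211 [224 223 211];212 [194 189 178];213 [194 188 178];214 [192 191 179];215 [177 199 180]
216 [185 184 172];217 [194 190 178];218 [194 189 178];219 [194 189 177];[0.0295, 0.022, -0.0002, 0.96]
[0.0299, 0.0215, -0.0002, 0.96]
[0.0302, 0.021, -0.0002, 0.96]
[0.0306, 0.0205, -0.0002, 0.96]
[0.0309, 0.0199, -0.0002, 0.96]
[0.0312, 0.0194, -0.0002, 0.96]
[0.0316, 0.0189, -0.0002, 0.96]
```

{"fn": "move_arm", "kwargs": {"moves": [[0,0,-0.025,0,0.094],[0.0295,0.022,0,0.96,0.094],[0.0299,0.0215,0,0.96,0.094],[0.0302,0.021,0,0.96,0.094],[0.0306,0.0205,0,0.96,0.094],[0.0309,0.0199,0,0.96,0.094],[0.0312,0.0194,0,0.96,0.094],[0.0316,0.0189,0,0.96,0.094],[0,0,0.04,0,0.094],[0,0,0,0,0.094]]}}

```text
time: 26.2
position: [0.6681, -0.1649, 0.137]
eef_rot: [-2.397, -2.019, 0.007]
force: [0.2, -0.0, -0.4]
opening: 1.0
grasp_force: 0.0
```

Run:
```python
from rc import *
o,p,a=pose(); print(p,a,o['opening']*94,o['time'])
snap('wrist','w12'); W=load('w12')
print(lid(W,tuple(int(v) for v in proj(W,(.672,-.168,.034)).round()),.034))
```

```text
[ 0.66805519 -0.16493487  0.13701919] -9.78390477914963 93.97134959424284 26.2
(array([ 672.1, -166.9]), array([86.2, 54.1]), 80.3)
```

Run:
```python
from plan import *
for f in ('w12','top0'):
    W=load(f)
    y=np.radians(-9.8); R=np.array([[np.cos(y),-np.sin(y)],[np.sin(y),np.cos(y)]])
    for oy in (-.012,0,.012):
        print(f,oy,[(d,W['c'][tuple(proj(W,[*(np.array([.672,-.1675])+R@[d/1000,oy]),.005]).round().astype(int)[::-1])].tolist()) for d in (30,36,42,48,54,60,66,72,80)])
```

```text
w12 -0.012 [(30, [127, 187, 161]), (36, [109, 99, 80]), (42, [109, 100, 81]), (48, [110, 97, 81]), (54, [112, 100, 83]), (60, [111, 97, 83]), (66, [109, 97, 82]), (72, [106, 94, 80]), (80, [109, 97, 82])]
w12 0 [(30, [97, 112, 93]), (36, [108, 101, 81]), (42, [109, 100, 83]), (48, [110, 101, 84]), (54, [113, 102, 85]), (60, [110, 98, 81]), (66, [112, 100, 84]), (72, [108, 96, 84]), (80, [110, 98, 84])]
w12 0.012 [(30, [111, 147, 124]), (36, [111, 105, 82]), (42, [107, 95, 78]), (48, [109, 99, 82]), (54, [109, 98, 83]), (60, [126, 132, 91]), (66, [224, 237, 172]), (72, [219, 232, 165]), (80, [234, 235, 182])]
top0 -0.012 [(30, [88, 156, 126]), (36, [85, 151, 121]), (42, [65, 59, 46]), (48, [63, 57, 44]), (54, [65, 58, 48]), (60, [65, 56, 46]), (66, [63, 54, 44]), (72, [62, 54, 43]), (80, [64, 55, 46])]
top0 0 [(30, [86, 155, 124]), (36, [85, 148, 119]), (42, [63, 57, 45]), (48, [63, 57, 44]), (54, [64, 58, 46]), (60, [64, 57, 46]), (66, [65, 57, 46]), (72, [64, 55, 44]), (80, [64, 56, 46])]
top0 0.012 [(30, [85, 154, 123]), (36, [83, 145, 115]), (42, [64, 57, 44]), (48, [64, 57, 45]), (54, [64, 58, 44]), (60, [35, 46, 25]), (66, [45, 54, 32]), (72, [103, 110, 69]), (80, [114, 124, 74])]
```

{"fn": "move_arm", "kwargs": {"moves": [[-0.002,0.004,0.02,0,0.072],[0,0,0.03,0,0.072],[0,0,0.04,0,0.072],[0,0,0.03,0,0.072],[0,0,0.013,0,0.072],[0,0,0,0,0],[0,0,0,0,0],[0,0,0,0,0],[0,0,0,0,0],[0,0,0,0,0]], "force": 45}}

```text
time: 27.5
position: [0.6747, -0.1692, 0.0102]
eef_rot: [2.402, 2.022, 0.001]
force: [-1.9, 0.6, 5.3]
opening: 0.423
grasp_force: 42.3
```

{"fn": "move_arm", "kwargs": {"moves": [[0,0,0,0,0],[0,0,-0.003,0,0],[0,0,-0.005,0,0],[0,0,-0.007,0,0],[0,0,-0.01,0,0],[0,0,-0.015,0,0],[0,0,-0.025,0,0],[0,0,-0.035,0,0],[0,0,-0.035,0,0],[0,0,-0.03,0,0]]}}

```text
time: 28.75
position: [0.6748, -0.1691, 0.1761]
eef_rot: [2.402, 2.022, 0.002]
force: [0.5, 0.1, 1.0]
opening: 0.006
grasp_force: 0.0
```

Run:
```python
from plan import *
o,p,a=pose(); print(p,a,o['opening']*94,o['grasp_force'],o['time'],o['force'])
snap('wrist','w13'); W=load('w13'); img=W['c'].astype(int)
# lid +y edge row along centre column
print([(v,img[v,316].tolist()) for v in range(160,182)])
for f in ('w8',): print([(v,load(f)['c'][v,316].tolist()) for v in range(160,182)])
print([(u,img[200,u].tolist()) for u in list(range(266,280))+list(range(352,366))])
for r in rows(.505,-.3635,.175,-3.1,9): print(r)
```

```text
[ 0.67477972 -0.16912952  0.17613199] -9.830340738945992 0.5402601002705152 0.0 28.75 [0.46566432 0.0589013  0.99341898]
[(160, [136, 207, 180]), (161, [141, 212, 185]), (162, [138, 212, 186]), (163, [141, 214, 187]), (164, [141, 214, 188]), (165, [142, 216, 188]), (166, [143, 214, 188]), (167, [141, 214, 187]), (168, [140, 212, 186]), (169, [140, 212, 184]), (170, [140, 212, 185]), (171, [139, 211, 185]), (172, [140, 212, 186]), (173, [142, 214, 187]), (174, [141, 214, 187]), (175, [143, 215, 187]), (176, [143, 214, 188]), (177, [142, 214, 188]), (178, [142, 214, 186]), (179, [143, 214, 187]), (180, [140, 213, 186]), (181, [141, 213, 186])]
[(160, [107, 99, 89]), (161, [112, 101, 93]), (162, [112, 104, 94]), (163, [105, 107, 93]), (164, [98, 135, 114]), (165, [86, 135, 115]), (166, [74, 123, 103]), (167, [75, 124, 105]), (168, [78, 129, 109]), (169, [103, 165, 140]), (170, [124, 194, 167]), (171, [132, 203, 178]), (172, [131, 203, 177]), (173, [131, 204, 177]), (174, [130, 204, 177]), (175, [131, 205, 178]), (176, [132, 204, 177]), (177, [132, 205, 179]), (178, [131, 203, 176]), (17
[... 307 characters left out ...]
114, 110, 93]), (277, [113, 106, 90]), (278, [114, 106, 88]), (279, [113, 107, 89]), (352, [110, 100, 84]), (353, [111, 97, 81]), (354, [112, 102, 85]), (355, [111, 98, 84]), (356, [111, 98, 82]), (357, [114, 99, 85]), (358, [113, 98, 83]), (359, [112, 99, 85]), (360, [111, 99, 83]), (361, [114, 102, 87]), (362, [111, 98, 81]), (363, [112, 97, 82]), (364, [113, 100, 84]), (365, [111, 97, 83])]
[-0.0245, -0.0152, 0.0006, -0.75]
[-0.0243, -0.0155, 0.0006, -0.75]
[-0.0241, -0.0158, 0.0006, -0.75]
[-0.0238, -0.0161, 0.0006, -0.75]
[-0.0236, -0.0164, 0.0006, -0.75]
[-0.0234, -0.0167, 0.0006, -0.75]
[-0.0232, -0.017, 0.0006, -0.75]
[-0.023, -0.0173, 0.0006, -0.75]
[-0.0227, -0.0176, 0.0006, -0.75]
```

Tin 3 slipped out of the 45 N grip. At that force the fingers flex and ride up, while 25 N with a slow lift worked for tin 1. I'll relocate tin 3.

Run:
```python
from rc import *
W=load('w13'); snap('scene','s13'); S=load('s13')
q=tuple(int(v) for v in proj(W,(.672,-.168,.034)).round()); print(q,lid(W,q,.034))
h=gmask(W,q); print(h.min(0),h.max(0))
for z in (.034,.04,.05): print(z,lid(W,q,z))
for s,X in((S,(.672,-.168,.034)),(S,(.505,-.361,.1345))): 
    try: print(lid(s,tuple(int(v) for v in proj(s,X).round()),X[2]))
    except Exception as e: print('x')
img=S['c'].astype(int)
print([ (v,img[v,328].tolist()) for v in (188,190,191,192,193,194,207,208,209,210,211)])
```

```text
(315, 186) (array([ 673.7, -167.5]), array([85.5, 54. ]), 80.0)
[293.25 149.25] [339.08333333 219.08333333]
0.034 (array([ 673.7, -167.5]), array([85.5, 54. ]), 80.0)
0.04 (array([ 673.9, -166.4]), array([84. , 53.1]), 80.0)
0.05 (array([ 674.2, -164.5]), array([81.5, 51.6]), 80.0)
(array([ 712.9, -204.9]), array([122. , 177.3]), 15.2)
(array([ 513.8, -337. ]), array([ 96.7, 140.6]), 15.2)
[(188, [93, 166, 135]), (190, [73, 132, 108]), (191, [74, 132, 107]), (192, [96, 165, 135]), (193, [131, 171, 149]), (194, [203, 196, 185]), (207, [187, 183, 173]), (208, [158, 162, 151]), (209, [66, 117, 95]), (210, [129, 178, 151]), (211, [222, 221, 209])]
```

{"fn": "move_arm", "kwargs": {"moves": [[0.001,0,0.03,0,0.074],[0,0,0.03,0,0.074],[0,0,0.03,0,0.074],[0,0,0.01,0,0.074],[0,0,0.01,0,0.074],[0,0,0.01,0,0.074],[0,0,0.005,0,0.074],[0,0,0,0,0.074],[0,0,0.026,0,0.074],[0,0,0.02,0,0.074]], "force": 25}}

```text
time: 30.1
position: [0.675, -0.1682, 0.0026]
eef_rot: [2.403, 2.022, 0.001]
force: [-0.6, -0.2, -0.2]
opening: 0.789
grasp_force: 0.0
```

{"fn": "move_arm", "kwargs": {"moves": [[0,0,0,0,0],[0,0,0,0,0],[0,0,0,0,0],[0,0,0,0,0],[0,0,0,0,0],[0,0,0,0,0],[0,0,0,0,0],[0,0,-0.002,0,0],[0,0,-0.003,0,0],[0,0,-0.003,0,0]], "force": 25}}

```text
time: 31.35
position: [0.6741, -0.1678, 0.0099]
eef_rot: [-2.403, -2.022, 0.001]
force: [-0.0, 0.6, -2.2]
opening: 0.578
grasp_force: 25.0
```

Run:
```python
from plan import *
o,p,a=pose(); print(p,a,o['opening']*94,o['grasp_force'],o['time'],o['force'],o['moment'])
```

```text
[ 0.67405827 -0.16782046  0.00990048] -9.834027139525752 54.289610459076556 24.998729825019836 31.35 [-0.03419351  0.59187105 -2.17314909] [-0.09348521  0.02842892 -0.00628215]
```

{"fn": "move_arm", "kwargs": {"moves": [[0,0,-0.004,0,0],[0,0,-0.008,0,0],[0,0,-0.013,0,0],[0,0,-0.02,0,0],[0,0,-0.025,0,0],[0,0,-0.028,0,0],[0,0,-0.028,0,0],[0,0,-0.02,0,0],[0,0,-0.01,0,0],[0,0,0,0,0]]}}

```text
time: 32.6
position: [0.6749, -0.1681, 0.1675]
eef_rot: [2.402, 2.022, 0.001]
force: [-0.3, 1.0, -2.6]
opening: 0.576
grasp_force: 25.0
```

Run:
```python
from rc import *
o,p,a=pose(); print(p,a,o['opening']*94,o['grasp_force'],o['time'],o['force'])
snap('wrist','w14'); W=load('w14')
c=W['c']; print('edge rows',[(v,c[v,316].tolist()) for v in range(158,184,1)])
for r in rows(.5055,-.362,p[2],-3.1,9): print(r)
```

```text
[ 0.674938   -0.16810984  0.16746537] -9.829901288168513 54.169145143664664 24.998759329319 32.6 [-0.29478087  0.98372435 -2.57157972]
edge rows [(158, [98, 102, 76]), (159, [101, 106, 76]), (160, [101, 108, 78]), (161, [101, 108, 80]), (162, [100, 106, 76]), (163, [99, 104, 74]), (164, [101, 107, 77]), (165, [102, 108, 80]), (166, [93, 118, 94]), (167, [105, 159, 135]), (168, [98, 154, 132]), (169, [82, 133, 113]), (170, [85, 134, 114]), (171, [88, 139, 118]), (172, [107, 171, 145]), (173, [130, 200, 174]), (174, [137, 209, 183]), (175, [138, 210, 185]), (176, [138, 212, 184]), (177, [139, 211, 186]), (178, [139, 211, 185]), (179, [138, 212, 185]), (180, [139, 212, 184]), (181, [138, 210, 183]), (182, [129, 200, 173]), (183, [131, 203, 176])]
[-0.0244, -0.0148, -0.0001, -0.75]
[-0.0243, -0.0151, -0.0001, -0.75]
[-0.0241, -0.0154, -0.0001, -0.75]
[-0.0239, -0.0158, -0.0001, -0.75]
[-0.0236, -0.0161, -0.0001, -0.75]
[-0.0234, -0.0164, -0.0001, -0.75]
[-0.0232, -0.0167, -0.0001, -0.75]
[-0.023, -0.017, -0.0001, -0.75]
[-0.0228, -0.0173, -0.0001, -0.75]
```

{"fn": "move_arm", "kwargs": {"moves": [[-0.0244,-0.0148,0,-0.75,0],[-0.0243,-0.0151,0,-0.75,0],[-0.0241,-0.0154,0,-0.75,0],[-0.0239,-0.0158,0,-0.75,0],[-0.0236,-0.0161,0,-0.75,0],[-0.0234,-0.0164,0,-0.75,0],[-0.0232,-0.0167,0,-0.75,0],[-0.023,-0.017,0,-0.75,0],[-0.0228,-0.0173,0,-0.75,0],[0,0,0,0,0]]}}

```text
time: 33.9
position: [0.5039, -0.363, 0.1652]
eef_rot: [-2.282, -2.156, 0.001]
force: [0.0, 0.4, -2.1]
opening: 0.577
grasp_force: 25.0
```

{"fn": "move_arm", "kwargs": {"moves": [[0,0,0,0,0],[0,0,0,0,0],[0,0,0,0,0],[0,0,0,0,0],[0,0,0.003,0,0],[0,0,0.003,0,0],[0,0,0.002,0,0],[0,0,0,0,0],[0,0,0,0,0],[0,0,0,0,0]]}}

```text
time: 35.15
position: [0.5057, -0.3622, 0.1586]
eef_rot: [2.28, 2.161, 0.0]
force: [0.4, 0.9, -2.0]
opening: 0.579
grasp_force: 25.0
```

```bash
cat > chk.py <<'E'
from plan import *
def run(f):
    o,p,a=pose(); print(p,a,o['opening']*94,o['grasp_force'],o['time'],o['force'])
    snap('scene',f); S=load(f); img=S['c'].astype(float)
    print('col328 edges',[(v,img[v,328].astype(int).tolist()) for v in range(152,216) if abs(img[v,328,0]-img[v-1,328,0])>25])
    for v in range(160,228,2):
        r=img[v,318:345,0]; i=np.where((r[:-1]>120)&(r[1:]<=120))[0]
        print(v,[round(float(318+j+(r[j]-120)/(r[j]-r[j+1])),2) for j in i],end=' ')
    y=np.radians(-3.1); R=np.array([[np.cos(y),-np.sin(y)],[np.sin(y),np.cos(y)]]); FR=np.array([.505,-.3615])+R@[-.027,-.042]
    print(); print([(z,proj(S,[*FR,z]).round(2).tolist()) for z in (.085,.118,.15,.17,.18)])
E
python3 -c "import chk; chk.run('s15')"
```

```text
[ 0.50567126 -0.36222023  0.15856452] -3.086166885560578 54.45741115737704 24.998728930950165 35.15 [ 0.43469053  0.86291987 -1.96325933]
col328 edges [(163, [65, 114, 93]), (165, [123, 176, 148]), (166, [205, 219, 201]), (171, [151, 181, 160]), (172, [194, 188, 177]), (182, [68, 106, 89]), (193, [133, 174, 151]), (194, [205, 199, 188]), (198, [137, 173, 150]), (199, [203, 197, 186]), (208, [159, 164, 152]), (209, [65, 118, 96]), (210, [131, 179, 152]), (211, [223, 223, 211]), (212, [193, 189, 178])]
160 [318.29] 162 [318.53] 164 [323.28] 166 [329.64] 168 [332.74] 170 [332.7] 172 [332.29] 174 [332.7] 176 [332.67] 178 [332.53] 180 [332.5] 182 [332.42, 343.96] 184 [] 186 [] 188 [] 190 [319.89, 321.19] 192 [326.54] 194 [332.51] 196 [333.18] 198 [333.04] 200 [333.0] 202 [333.08] 204 [333.07] 206 [333.04] 208 [322.56, 332.91] 210 [329.0] 212 [331.62] 214 [331.34] 216 [331.43] 218 [331.38] 220 [331.32] 222 [331.33] 224 [323.92, 331.36] 226 [330.36] 
[(0.085, [331.95, 219.54]), (0.118, [332.42, 203.56]), (0.15, [332.9, 187.6]), (0.17, [333.2, 177.39]), (0.18, [333.35, 172.22])]
```

{"fn": "move_arm", "kwargs": {"moves": [[-0.0018,0,0,0,0],[0,0,0.005,0,0],[0,0,0.006,0,0],[0,0,0.004,0,0],[0,0,0.002,0,0],[0,0,0.001,0,0],[0,0,0.001,0,0],[0,0,0.001,0,0],[0,0,0,0,0],[0,0,0,0,0]]}}

```text
time: 36.45
position: [0.5056, -0.3639, 0.1385]
eef_rot: [2.28, 2.161, 0.0]
force: [-0.2, 0.8, -1.9]
opening: 0.578
grasp_force: 25.0
```

```bash
python3 -c "import chk; chk.run('s16')"
```

```text
[ 0.50555989 -0.36394751  0.13849499] -3.0816501304616155 54.28825464295725 24.998756647109985 36.45 [-0.21601975  0.75464113 -1.92230222]
col328 edges [(175, [104, 173, 142]), (176, [147, 194, 168]), (177, [189, 186, 176]), (181, [157, 186, 165]), (182, [209, 205, 194]), (192, [118, 139, 123]), (194, [207, 201, 190]), (198, [137, 175, 152]), (199, [206, 201, 189]), (208, [160, 166, 154]), (209, [67, 119, 98]), (210, [133, 182, 155]), (211, [225, 224, 213]), (212, [195, 189, 179])]
160 [319.15, 339.73] 162 [319.2, 339.21] 164 [319.33, 338.28] 166 [319.14] 168 [319.17] 170 [319.17] 172 [318.93] 174 [322.77] 176 [330.15] 178 [333.38] 180 [333.34] 182 [333.32] 184 [333.35] 186 [333.32] 188 [333.18] 190 [319.08, 333.18] 192 [325.0, 333.19] 194 [332.02] 196 [333.19] 198 [333.06] 200 [333.02] 202 [333.11] 204 [333.09] 206 [333.07] 208 [322.67, 332.91] 210 [329.03] 212 [331.64] 214 [331.34] 216 [331.44] 218 [331.4] 220 [331.34] 222 [331.34] 224 [323.97, 331.36] 226 [330.48] 
[(0.085, [331.95, 219.54]), (0.118, [332.42, 203.56]), (0.15, [332.9, 187.6]), (0.17, [333.2, 177.39]), (0.18, [333.35, 172.22])]
```

{"fn": "move_arm", "kwargs": {"moves": [[0,0,0.001,0,0],[0,0,0.001,0,0],[0,0,0,0,0],[0,0,0,0,0.08],[0,0,0,0,0.08],[0,0,0,0,0.08],[0,0,0,0,0.08],[0,0,-0.02,0,0.08],[0,0,-0.03,0,0.08],[0,0,-0.03,0,0.08]]}}

```text
time: 37.75
position: [0.5054, -0.3638, 0.2169]
eef_rot: [-2.28, -2.16, -0.0]
force: [0.2, 0.2, -0.1]
opening: 0.851
grasp_force: 0.0
```

```bash
python3 -c "
import chk; chk.run('s17')
from plan import *
S=load('s17');T=load('top0')
"
```

```text
[ 0.50542401 -0.3638198   0.21692655] -3.081524409833783 79.97928687144912 0.0 37.75 [ 0.17898744  0.2368619  -0.09054636]
col328 edges [(174, [59, 105, 86]), (175, [88, 156, 127]), (176, [124, 175, 148]), (177, [206, 203, 191]), (181, [149, 180, 159]), (182, [191, 197, 182]), (192, [113, 133, 118]), (194, [205, 199, 188]), (198, [135, 172, 149]), (199, [203, 198, 187]), (208, [159, 165, 152]), (209, [68, 119, 97]), (210, [132, 179, 152]), (211, [223, 223, 211]), (212, [193, 189, 177])]
160 [] 162 [] 164 [] 166 [] 168 [] 170 [] 172 [] 174 [321.75] 176 [328.22] 178 [333.69] 180 [333.33] 182 [333.31] 184 [333.33] 186 [333.33] 188 [333.17] 190 [319.17, 333.16] 192 [324.9, 333.23] 194 [332.0] 196 [333.18] 198 [333.04] 200 [332.98] 202 [333.07] 204 [333.07] 206 [333.03] 208 [322.6, 332.91] 210 [328.92] 212 [331.63] 214 [331.33] 216 [331.41] 218 [331.38] 220 [331.32] 222 [331.32] 224 [331.34] 226 [330.41] 
[(0.085, [331.95, 219.54]), (0.118, [332.42, 203.56]), (0.15, [332.9, 187.6]), (0.17, [333.2, 177.39]), (0.18, [333.35, 172.22])]
```

All three tins are seated: the lid edges at v = 210.0, 193.0 and 176.05 give 34 mm pitches. Next is the handle.

Run:
```python
from plan import *
S=load('s17'); im=S['c'].astype(int)
for z in np.arange(.06,.15,.005): 
    q=proj(S,(.5897,-.2697,z)); print(round(z,3),q.round(1),im[int(q[1].round()),int(q[0].round())-7:int(q[0].round())+8].sum(1)//3)
for r in rows(.5897,-.2697,.217,-43.25,5): print(r)
```

```text
0.06 [308.1 194.3] [184 184 183 183 184 183 184 184 183 184 184 184 178 190 215]
0.065 [308.1 192.2] [184 184 185 184 185 195 199 161 164 186 177 181 186 185 185]
0.07 [308.1 190.1] [216 205 161 165 173 178 181 184 185 185 184 185 185 185 185]
0.075 [308.1 188. ] [181 183 184 184 184 184 184 183 193 208 179 118 114  96 125]
0.08 [308.1 185.9] [184 184 178 169 163 129 111 122 121 158 175 178 184 187 187]
0.085 [308.2 183.8] [106 127 153 160 175 177 183 186 186 185 186 185 186 187 187]
0.09 [308.2 181.6] [183 184 185 184 184 185 185 186 184 184 185 185 185 184 185]
0.095 [308.2 179.5] [185 185 184 185 184 184 184 184 184 184 184 184 185 184 185]
0.1 [308.2 177.4] [184 184 184 184 184 184 185 184 185 195 199 161 163 185 178]
0.105 [308.2 175.2] [184 184 185 179 191 216 185 177 182 181 180 184 185 186 186]
0.11 [308.2 173. ] [167 173 181 185 182 183 185 184 184 185 184 185 184 179 193]
0.115 [308.3 170.9] [185 184 185 184 185 184 178 190 206 153 150 137 135 137 125]
0.12 [308.3 168.7] [201 165 149 142 138 140 136 125 105  86  85  88 104 119 127]
0.125 [308.3 166.5] [130 124 103  84  84 101 118 126 130 130 134 133 132 132 131]
0.13 [308.3 164.3] [ 83 130 148  94  94 110 130 123 113 115 132 133 133 132 131]
0.135 [308.3 162.1] [ 67  54  52  41  45  44  53  65  82 111 130 124 112 118 132]
0.14 [308.3 159.9] [ 77  67  61  56  53  50  58  57  53  53  64  75  96 113 122]
0.145 [308.3 157.7] [ 87  86  75  53  51  62  71  73  66  59  59  73  83  89 105]
[0.02, 0.0154, 0.0009, 8.03]
[0.022, 0.0125, 0.0009, 8.03]
[0.0235, 0.0093, 0.0009, 8.03]
[0.0246, 0.0059, 0.0009, 8.03]
[0.0251, 0.0024, 0.0009, 8.03]
```

{"fn": "move_arm", "kwargs": {"moves": [[0.02,0.0154,0,8.03,0.06],[0.022,0.0125,0,8.03,0.06],[0.0235,0.0093,0,8.03,0.06],[0.0246,0.0059,0,8.03,0.06],[0.0251,0.0024,0,8.03,0.06],[0,0,0,0,0.06],[0,0,0,0,0.06],[0,0,0.02,0,0.06],[0,0,0.02,0,0.06],[0,0,0,0,0.06]]}}

```text
time: 39.05
position: [0.586, -0.2686, 0.1748]
eef_rot: [-2.881, -1.245, 0.004]
force: [-0.6, 0.0, -0.4]
opening: 0.64
grasp_force: 0.0
```

Run:
```python
from rc import *
o,p,a=pose(); print(p,a,o['opening']*94,o['time'])
snap('wrist','w18'); W=load('w18'); g=W['c'].astype(int).max(2)
q=proj(W,(.5897,-.2697,.130)); print('pred top',q); u,v=q.round().astype(int)
m=(g[v-40:v+41,u-40:u+41]<50).astype(np.uint8); n,l,st,ce=cv2.connectedComponentsWithStats(m)
for i in range(1,n):
    if st[i,4]>100: print(st[i]+[u-40,v-40,0,0,0],ce[i]+[u-40,v-40])
for vv in range(v-30,v+31,5): print(vv,g[vv,u-40:u+41:4])
# finger tips line
for z in (.13,): print(plane(W,q,z))
```

```text
[ 0.58601113 -0.268564    0.17475106] -43.24533912606384 60.163069977991846 39.05
pred top [321.4090891  204.64891481]
[310 190  19  20 155] [320.10322581 196.78064516]
175 [ 91  92  89  91  89  89  92  91  87  91  93  95  91  85  93 106 101  82
  79  77  77]
180 [ 87  88  94  94  94  94  89  91  94  95  96  92  94  93  95 115 115  90
  80  85  81]
185 [ 91  93  96  97  92  92  91  93 234 188 188 229  93 106  99 103 112  89
  85  78  81]
190 [ 98  90  96  90  90  89  94  90 170  68  47 166  91  92  90  89  90  88
  83  74  75]
195 [94 92 88 88 94 95 93 90 37 37 35 29 86 89 86 91 90 85 83 78 80]
200 [ 89  94  91  89  96  95  95  79  44  60  54  41  77 101  97  91  93  87
  80  79  82]
205 [ 89  90  88  95 105  97  92  85  60 120  94  56  57  98  95  94  91  89
  84  88  90]
210 [ 89  90  92  93  96  94  92  93  60  86  84  55  94 106  92  93  88  92
  93  89  90]
215 [ 88  86  93  91  91  91  91  95 239 194 177 226  95 102  95  91  95  93
  92  97  98]
220 [ 84  87  94  90  84  90  93  91 240 237 238 235  97  98  92  90  93  91
  97  99  89]
225 [ 79 102  91  88  91 146 184 213 240 238 238 236 220 183 142  93  88  89
  89  95  93]
230 [ 84  99 196 245 253 252 251 250 239 238 237 236 252 251 251 252 246 196
  94  88  94]
235 [228 255 254 251 253 252 252 252 239 161 154 237 250 250 249 251 250 249
 249 230 115]
[ 0.5897 -0.2697  0.13  ]
```

{"fn": "move_arm", "kwargs": {"moves": [[0.0017,0.0034,0.02,0,0.06],[0,0,0.03,0,0.06],[0,0,0.022,0,0.06],[0,0,0.01,0,0.06],[0,0,0,0,0.0],[0,0,0,0,0],[0,0,0,0,0],[0,0,0,0,0],[0,0,0,0,0],[0,0,0,0,0]], "force": 12}}

```text
time: 40.35
position: [0.5917, -0.2692, 0.0948]
eef_rot: [2.883, 1.247, 0.001]
force: [0.2, 0.2, 1.4]
opening: 0.18
grasp_force: 12.0
```

Run:
```python
from plan import *
o,p,a=pose(); print(p,a,o['opening']*94,o['grasp_force'],o['time'],o['force'])
r=np.linalg.norm(p[:2]-[.5042,-.3607]); print(r,np.degrees(np.arctan2(p[1]+.3607,p[0]-.5042)))
# chord rows: each turn dth anticlockwise, in tool axes (x radial out, y = -tangent(ccw)... ) 
for d in (2,3,4,5): t=np.radians(d); print(d,'x',round(-.125*(1-np.cos(t)),5),'y tangential',round(.125*np.sin(t),5))
```

```text
[ 0.59171963 -0.26922665  0.09481822] -43.23027958839008 16.892208346689884 12.036570459786162 40.35 [0.2411223  0.23536627 1.3564466 ]
0.1265980279542938 46.265382324850464
2 x -8e-05 y tangential 0.00436
3 x -0.00017 y tangential 0.00654
4 x -0.0003 y tangential 0.00872
5 x -0.00048 y tangential 0.01089
```

{"fn": "move_arm", "kwargs": {"moves": [[0,-0.0022,0,-1,0],[-0.0001,-0.0044,0,-2,0],[-0.0002,-0.0065,0,-3,0],[-0.0002,-0.0065,0,-3,0],[-0.0002,-0.0065,0,-3,0],[-0.0002,-0.0065,0,-3,0],[-0.0002,-0.0065,0,-3,0],[-0.0002,-0.0065,0,-3,0],[-0.0002,-0.0065,0,-3,0],[-0.0002,-0.0065,0,-3,0]]}}

```text
time: 41.6
position: [0.5417, -0.2396, 0.0948]
eef_rot: [2.51, 1.889, 0.004]
force: [2.1, 1.8, 2.5]
opening: 0.18
grasp_force: 12.1
```

```bash
cat > w.py <<'E'
from plan import *
o,p,a=pose(); print(p,a,o['opening']*94,o['grasp_force'],o['time'],o['force'])
print(np.linalg.norm(p[:2]-[.5042,-.3607])*1000,np.degrees(np.arctan2(p[1]+.3607,p[0]-.5042))-46.75, a+43.25)
E
python3 w.py
```

```text
[ 0.54167818 -0.23958644  0.09481784] -16.08714870786381 16.923594127650375 12.074800266454986 41.6 [2.11654019 1.82168582 2.49144893]
126.77976107857342 26.055494592806383 27.16285129213619
```

Tracking well: the radius is 127 mm and the angle 26–27°. Continuing.

{"fn": "move_arm", "kwargs": {"moves": [[-0.0003,-0.0065,0,-3,0],[-0.0003,-0.0065,0,-3,0],[-0.0003,-0.0065,0,-3,0],[-0.0003,-0.0065,0,-3,0],[-0.0003,-0.0065,0,-3,0],[-0.0003,-0.0065,0,-3,0],[-0.0002,-0.0065,0,-3,0],[-0.0002,-0.0065,0,-3,0],[-0.0002,-0.0065,0,-3,0],[-0.0002,-0.0065,0,-3,0]]}}

```text
time: 42.85
position: [0.4749, -0.2369, 0.0947]
eef_rot: [-1.933, -2.47, -0.004]
force: [-2.1, 5.6, 7.1]
opening: 0.18
grasp_force: 12.3
```

```bash
python3 w.py
```

```text
[ 0.4748742  -0.23685672  0.09473356] 13.910948192667146 16.919068866164746 12.327291279452766 42.85 [-2.07357168  5.56642597  7.09775793]
127.2680667933382 56.57212108937421 57.16094819266715
```

{"fn": "move_arm", "kwargs": {"moves": [[0,-0.0065,0,-3,0],[0,-0.0065,0,-3,0],[0,-0.0065,0,-3,0],[-0.0001,-0.0065,0,-3,0],[-0.0001,-0.0065,0,-3,0],[-0.0002,-0.0065,0,-3,0],[-0.0002,-0.0065,0,-3,0],[-0.0002,-0.0055,0,-2.5,0],[-0.0001,-0.0044,0,-2,0],[-0.0001,-0.0044,0,-2,0]]}}

```text
time: 44.1
position: [0.4206, -0.2639, 0.0947]
eef_rot: [-1.29, -2.857, -0.004]
force: [-5.2, 5.0, 9.9]
opening: 0.182
grasp_force: 12.5
```

```bash
python3 w.py
```

```text
[ 0.42061351 -0.26394031  0.09468518] 41.40453805828526 17.142119093954985 12.455315666777551 44.1 [-5.24617691  5.0133633   9.90590857]
127.86375189258789 84.07230816867681 84.65453805828525
```

{"fn": "move_arm", "kwargs": {"moves": [[0.0003,-0.0044,0,-2,0],[0.0003,-0.0044,0,-2,0],[0.0002,-0.003,0,-1.4,0],[0,0,0,0,0],[0,0,0,0,0],[0,0,0,0,0.045],[0,0,0,0,0.045],[0,0,0,0,0.045],[0,0,0,0,0.045],[0,0,0,0,0.045]]}}

```text
time: 45.35
position: [0.4148, -0.2745, 0.0943]
eef_rot: [-1.16, -2.92, -0.0]
force: [-0.2, 0.4, 0.0]
opening: 0.478
grasp_force: 0.0
```

{"fn": "move_arm", "kwargs": {"moves": [[0,0,-0.01,0,0.045],[0,0,-0.02,0,0.045],[0,0,-0.03,0,0.045],[0,0,-0.04,0,0.045],[0,0,-0.04,0,0.045],[0.03,0,-0.02,0,0.045],[0.05,0,0,0,0.045],[0.05,0,0,0,0.045],[0.05,0,0,0,0.045],[0.03,0,0,0,0.045]]}}

```text
time: 46.6
position: [0.2604, -0.1288, 0.2551]
eef_rot: [1.159, 2.919, -0.0]
force: [0.5, -0.2, -0.1]
opening: 0.477
grasp_force: 0.0
```

Run:
```python
from rc import *
o,p,a=pose(); print(p,a,o['time'],o['force'])
snap('top','t20'); snap('scene','s20'); T,S=load('t20'),load('s20')
print('lid',lid(T,tuple(int(v) for v in proj(T,(.505,-.362,.1685)).round()),.1685))
g=T['c'].astype(int).max(2); u,v=proj(T,(.4147,-.2737,.128)).round().astype(int)
n,l,st,ce=cv2.connectedComponentsWithStats((g[v-15:v+16,u-15:u+16]<55).astype(np.uint8))
for i in range(1,n):
    if st[i,4]>15: k=ce[i]+[u-15,v-15]; X=plane(T,k,.122)[:2]-[.5042,-.3607]; print(st[i],k,'r',np.linalg.norm(X),'ang',np.degrees(np.arctan2(X[1],X[0]))-46.75)
im=S['c'].astype(int)
# white front now faces -y: sample points on the front for each tin
y=np.radians(86.9); R=np.array([[np.cos(y),-np.sin(y)],[np.sin(y),np.cos(y)]])
for k in range(3):
    print([im[tuple(proj(S,[*(np.array([.504,-.361])+R@[-.027,d]),.0665+.034*k+.012]).round().astype(int)[::-1])].tolist() for d in (-.03,-.01,.01,.03)])
for nm,X in (('pg',(0,)),):
    d=np.abs(T['c'].astype(int)-load('top0')['c'].astype(int)).max(2)
    for q in ((377,290),(325,281),(315,129)): print(q,d[q[1]-16:q[1]+17,q[0]-16:q[0]+17].mean())
```

```text
[ 0.2603753  -0.12884992  0.25511622] 46.67983689355007 46.6 [ 0.48303827 -0.20887855 -0.12167644]
lid (array([ 502.7, -357.6]), array([53.9, 91.1]), 86.1)
[11 12 10  9 48] [279.6875 254.9375] r 0.12492786640500618 ang 89.63074378216817
[[150, 145, 139], [150, 146, 138], [149, 145, 139], [148, 143, 137]]
[[149, 145, 137], [150, 146, 138], [149, 144, 136], [149, 145, 137]]
[[150, 145, 138], [152, 148, 140], [149, 146, 138], [148, 145, 137]]
(377, 290) 13.412304866850322
(325, 281) 8.969696969696969
(315, 129) 10.806244260789715
```

Run:
```python
from h import *
A,B=load('top0')['c'],load('t20')['c']
for q in ((377,290),(325,281),(315,129)):
    a,b=[cv2.cvtColor(x[q[1]-22:q[1]+23,q[0]-22:q[0]+23],cv2.COLOR_RGB2GRAY).astype(np.float32) for x in (A,B)]
    print(q,cv2.phaseCorrelate(a,b,cv2.createHanningWindow(a.shape[::-1],cv2.CV_32F)))
```

```text
(377, 290) ((0.47388029459056824, 0.5007555340616463), 1.002646278069343)
(325, 281) ((0.5307902798078707, 0.5723499827754317), 0.9949459327886134)
(315, 129) ((0.4975535894511687, 0.48295556843751797), 0.9915135448950309)
```

The pots and air cap haven't moved: the shift is the same for all three, a windowing artefact. The wheel reads 89.6°, which is the click. Handing in.

```bash
python3 -c "
from workcell import bot
print(bot.hand_in())"
```

```text
the job is handed in; nothing more can be done
None
```

The job is handed in at about 47 s of the 72 s limit. All three tins are stacked and seated on the pad (34 mm pitch), the wheel reads 89.6° against the 90° click, the white fronts face the spray gun, and the pots and air cap have not moved. Tins 2 and 3 slipped out of the grip on lifting and were re-gripped, and tin 2 sits about 2–3 mm off tin 1, within the bead's play.

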